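# Stow a paint tin in the spares chest with a folding lid brace

## Robot

A 6-joint arm with a two-finger parallel gripper is mounted at the origin on the work surface. World frame = base frame: x ahead of the robot, y to its left, z up, the work surface at z = 0. Lengths are in m, angles in rad, forces in N, time in s.
With the tool pointing down it reaches from about 0.3 to 0.825 m from the base axis. Payload 5.4 kg.
Tool frame: the origin (TCP) lies on the centre line of the jaws, within the pads' length; the fingertips stand ctrl.tip_reach ahead of it and the grasp point (between the pads) lies 5 mm behind it (ctrl.tip_reach is the distance from the TCP to the fingertips, in m); z points along the fingers, x is the direction in which the jaws open and shut, and the axes are right-handed (so a half turn about z gives the same grasp; the last joint's range is limited). The gripper opens to 92 mm and grips with 3 to 60 N. Pads are 20 mm wide; open, the fingers measure 128 mm over their backs; the gripper's body (75 mm by 189 mm) begins 69 mm behind the grasp point.
Start: joints at [0.942, 0.158, 1.597, -0, 1.386, -0.21], TCP at [0.234, 0.525, 0.229] pointing down, gripper open.
Joint ranges: [-2.91, 2.91], [-0.94, 2.29], [0.18, 2.7], [-1.29, 4.43], [0.17, 2.64], [-3, 3]. Speed limits (rad/s): [2.57, 2.57, 3.14, 3.14, 3.14, 3.14].

## Interface

Orientations are given as a unit quaternion [w, x, y, z].
In Python, from plant import ctrl, optics, recognise, trace, mark_of gives the robot as it stands. The module is installed in compiled form; this text tells all that it offers.
- The arm moves only by the tool arm_command, never from a script. Its argument "increments" is a list of rows, each an object of numbers: "dx", "dy", "dz": the shift along the tool's x, y, z as a fraction of full scale; "ax", "ay", "az": the turn, a rotation vector about the tool's x, y, z as a fraction of full scale; "grip": the closure, from 0 (fully open) to 1 (shut). In form: [{"dx": .., "dy": .., "dz": .., "ax": .., "ay": .., "az": .., "grip": ..}, ...]. A call has exactly 10 rows; each row shifts and turns the commanded pose from where the row before left it, along the tool's axes as they then stand; what a row does not reach is not made up. Full scale, the value 1, is 25 mm for a shift and 0.12 rad for a turn. A row lasts 1/12 s, in which the tool goes at most 41.7 mm and 7.16 degrees, less where a joint would pass 70% of its speed; a pose out of reach is approached as far as the arm can. A call with a number of a shift or a turn outside -1 to 1 is refused whole. A call with a gripper value outside its range is refused whole. The fingers move at their own pace and stop on an object; "squeeze" is the grip in N (left out, the last holds). Time passes only in rows, so rows that do not move let the fingers close, or fill a call up. It gives the time, the measured TCP pose, the force and the opening at its end, in the units of the state.
- ctrl.observe(): the state, without advancing time (a new reading comes with each control period).
- optics.camera(name): name is "scene" or "top"; returns a dict with "color" (420x560x3 uint8, red, green, blue), "mtx" (3x3 intrinsics, pixels), "dist" ([k1, k2, p1, p2, k3] as OpenCV has them; the pictures are not rectified), "rvec" (rotation vector, rad) and "tvec" (3), from world to camera coordinates, as OpenCV has them. Camera axes: x right, y down, z forward; pixel columns grow to the right and rows downward; lengths in m; the calibration is good to about 2 mm. A picture is of the moment at which its call begins. There is no depth.
- ctrl.hand_in(): hands the job in, once; it reports no verdict.
Trained networks look in the newest picture that a camera, given by its name, has taken for a name from the list of things; names that differ only in an ending like _2 or _b are one class to them, and where a whole thing is asked for, a point or a joint stands for the part that bears it (a point fixed in the world has none). Each returns a list of dicts, best first, with "score" (0 to 1); they miss things now and then, are a little off and sometimes report something else, mostly with a low value. They report only what shows in the picture. A call takes as long as a camera call.
- recognise(target, camera): "point" ([column, row] in pixels, amid what is visible of it).
- trace(target, camera): "mask" (420x560 bool, what is visible of it) and "point" ([column, row] in pixels, amid what is visible of it).
- mark_of(target, camera): "point" ([column, row] in pixels: a listed point, or the origin of a listed thing).
The state is a dict: "clock": time; "qpos": joint angles; "qvel": joint speeds; "joint_torque": joint torques, N m; "ee_pos": TCP position; "eef_rot": TCP orientation; "ft_force": force on the tool from outside, world axes, zero at the start; "ft_torque": the same for the moment, N m; "opening": finger opening in m.
Only numpy, scipy, OpenCV 4.12 (cv2) and the standard library are available. Lean on these libraries where they do the work, as an engineer would, in place of code of your own. Each camera call takes 0.05 s, during which the arm holds its last target.

## Task

Put the small paint tin away in the steel chest: raise the lid by its bar until its folding brace locks and the lid stands open by itself, and set the tin down upright inside without dropping it. Then lift the knee of the brace by its pin so that it unlocks and folds, and lower the lid fully closed without letting it slam. Do not force the brace, or its clamped foot will slip, and leave the jar, tape roll and carton alone.

Things in the scene. Friction and masses are not known exactly. Their poses are not given: they have to be found in the camera images.
- chest: Grey open-topped steel chest, bolted to the bench, outside 180 (its x) x 260 (its y) x 110 mm high, walls and floor 6 mm. Origin: centre of its underside; z up; its -x side (front, with the lid's bar) faces the robot, the lid is hinged along its +x top edge, the brace is outside its -y end.
- lid (a joint): Lid angle: 0 closed (at the start), grows as it rises. The brace pulls taut between 1.25 and 1.5 rad, depending on where its foot is clamped. Just there the knee tips through straight to its stop by its own weight; eased back 0.04 to 0.1 rad, the lid then stands. Let go 0.03 rad or more before that it falls shut. Lid weight 6 to 8 N, no friction.
- lid_hinge (a point): Middle of the lid's hinge line, 111 mm above the bench, at the chest's x = +90 mm; the line runs along the chest's y.
- lid_bar (a point): Centre of the lid's round steel pull bar, 12 mm diameter, 110 mm free length along the chest's y. It stands 50 mm in front of the lid's edge in the plane of the lid, 230 mm from the hinge line: level with the chest's rim when closed, the top of the lid when open.
- knee_pin (a point): Grip centre of the knee pin: a round steel pin, 14 mm diameter, 62 mm long, along the chest's y, standing out from the knee of the brace, with a 20 mm flange at its end. This point is 54 mm out from the chest's -y end, the flange 22 mm further out. The pin moves on a circle of 86 mm radius about the foot. Lid closed: pin in front of (-x of) the foot and low.
- brace_slot (a point): Middle of the upright slot on the chest's -y end, 55 mm above the bench and 5 mm in front of the chest's centre. The brace's foot pivot is clamped in it within 9 mm above or below this point (not measured). The brace has two flat steel links, each 86 mm between pivots: foot to knee, and knee to a pivot on the lid.
- lid_pivot (a point): Upper pivot of the brace, on the lid's -y edge, 100 mm from the hinge line. Locked, the pin lies rearward of and above the foot, the knee 0.36 rad past straight against its stop. To fold, the pin is carried up and forward (-x) over the foot: this first lifts the lid slightly past straight, then the lid's weight pushes the pin on, forward and down, and the lid falls if the pin is not held back.
- clamp (a joint): Slip of the brace's foot in its friction clamp, in m along the chest's z, 0 when not slipped. The clamp slips at about 32 N. That is reached by only some 11 N on the lid bar (square to the lid) once the brace is taut.
- tin_center (a point): Centre (half-way up) of the paint tin to be stowed: a plain steel tin with a paper band, 62 mm diameter, 80 mm high, 0.25 to 0.5 kg, standing upright left of the chest; z along its axis.
- tin: The same paint tin; origin at the centre of its underside.
- jar: Brown glass jar with white cap, 54 mm diameter, 100 mm high; bystander. Origin at its underside.
- tape: Roll of grey tape, 76 mm outside diameter, 45 mm high; bystander. Origin at its underside.
- carton: Small cardboard carton 110 x 90 x 60 mm high, right of the chest; bystander. Origin at its underside.

How it is judged:
On the way, in this order (a step that is already met when the one before it is completed fails the run):
1. the lid stands open by itself on the locked brace, not touched (value of joint lid above 0.9 rad and contact force between anything else and lid below 0.2 N), for 0.5 s.
2. the tin stands upright on the chest's floor, let go, the lid still open (x of tin_center in the frame of chest between -0.06 and 0.06 m and y of tin_center in the frame of chest between -0.1 and 0.1 m and z of tin_center in the frame of chest below 0.055 m and angle between tin_center's own z axis and vertical below 0.15 rad and value of joint lid above 0.9 rad and contact force between the fingers and tin below 0.2 N and linear speed of tin below 0.03 m/s), for 0.2 s.
At the end, for the whole second after the job is handed in: The lid is closed (within 0.03 rad) with the brace folded, and the tin stands upright (within 0.15 rad) on the floor inside the chest, its centre at least 30 mm from the inside of each wall, at rest (x of tin_center in the frame of chest between -0.06 and 0.06 m and y of tin_center in the frame of chest between -0.1 and 0.1 m and z of tin_center in the frame of chest below 0.055 m and angle between tin_center's own z axis and vertical below 0.15 rad and value of joint lid between -0.03 and 0.03 rad and linear speed of tin below 0.02 m/s); the robot touches nothing.
It fails at once if the brace's foot slips more than 1.5 mm in its clamp (value of joint clamp above 0.0015 m or value of joint clamp below -0.0015 m).
It fails at once if the lid falls or slams (closing faster than 3 rad/s) (velocity of joint lid below -3 rad/s).
It fails at once if the tin is dropped or thrown (moves faster than 0.5 m/s while not held) (linear speed of tin above 0.5 m/s and contact force between the fingers and tin below 0.1 N).
It fails at once if the jar, the tape roll or the carton is moved more than 25 mm (distance of any of jar, tape, carton from where it was at the start of the episode above 0.025 m).
It also fails if it takes over 72 s, if anything falls off the work surface, if the arm or the gripper's body presses on something with over 40 N, if the wrist force passes 120 N, or if a joint passes its speed limit or range.

## Working session

There is one attempt and no reset: what is moved stays moved. The work goes in short steps, Python scripts to look and compute and a tool call to move; the robot and the scene stay as the last step left them, time stands still between calls to the robot, and variables do not carry over. Pictures are saved under pics/ and viewed, and the job is handed in when it is done.

Besides the shell and the picture viewer there is one more tool, called after "Emit:" as name(argument=value, ...) on one line, values as JSON. arm_command: Moves the arm, as the interface text tells. Its arguments: {"type":"object","properties":{"increments":{"type":"array"},"squeeze":{"type":"number"}},"required":["increments"]}

```bash
mkdir -p pics; cat > h.py <<'E'
import numpy as np, cv2
from plant import ctrl, optics, recognise, trace, mark_of
def snap(n,f=None):
    c=optics.camera(n)
    if f: cv2.imwrite('pics/'+f,c['color'][:,:,::-1])
    return c
def ray(c,p):
    R=cv2.Rodrigues(np.array(c['rvec'],float))[0]; t=np.array(c['tvec'],float).ravel()
    u=cv2.undistortPoints(np.array([[p]],float),np.array(c['mtx'],float),np.array(c['dist'],float)).ravel()
    d=R.T@np.array([u[0],u[1],1]); return -R.T@t, d/np.linalg.norm(d)
def tri(rs):
    A=0;b=0
    for o,d in rs:
        P=np.eye(3)-np.outer(d,d);A=A+P;b=b+P@o
    return np.linalg.solve(A,b)
def atz(c,p,z):
    o,d=ray(c,p); return o+d*(z-o[2])/d[2]
def proj(c,X):
    return cv2.projectPoints(np.array(X,float).reshape(-1,3),np.array(c['rvec'],float),np.array(c['tvec'],float),np.array(c['mtx'],float),np.array(c['dist'],float))[0].reshape(-1,2)
E
python3 - <<'E'
from h import *
np.set_printoptions(precision=4,suppress=True)
print(ctrl.observe(), ctrl.tip_reach)
a=snap('scene','s0.png');b=snap('top','t0.png')
for n in ['chest','lid_hinge','lid_bar','knee_pin','brace_slot','lid_pivot','tin_center','tin','jar','tape','carton']:
    ra=mark_of(n,'scene');rb=mark_of(n,'top')
    s=n
    for r in (ra,rb): s+=' '+str([(np.round(q['point'],1).tolist(),round(q['score'],2)) for q in r[:2]])
    if ra and rb:
        X=tri([ray(a,ra[0]['point']),ray(b,rb[0]['point'])]); s+=' '+str(X)
    print(s)
for c in(a,b): print(ray(c,[280,210]))
print(ctrl.observe()['clock'])
E
```

```text
{'clock': 0.0, 'qpos': array([ 0.9419,  0.1591,  1.5982, -0.    ,  1.3862, -0.2101]), 'qvel': array([ 0.001 ,  0.0001,  0.0011,  0.0007, -0.0007, -0.0013]), 'joint_torque': array([  0.0004, -38.557 , -32.2105,   0.0703,   0.0377,  -0.0001]), 'ee_pos': array([0.2335, 0.5248, 0.2276]), 'eef_rot': array([ 0.0003,  0.8387,  0.5447, -0.0009]), 'ft_force': array([-0.0601, -0.1917, -0.4098]), 'ft_torque': array([ 0.0224, -0.0405,  0.017 ]), 'opening': 0.09204838493477574} 0.014
chest [([278.7, 226.8], 0.63)] [([300.7, 206.9], 0.89)] [ 0.5545 -0.0995  0.0052]
lid_hinge [([257.4, 227.0], 0.69)] [([299.5, 166.4], 0.58), ([167.3, 211.5], 0.42)] [ 0.6462 -0.0931  0.106 ]
lid_bar [([313.1, 174.8], 0.7)] [([302.1, 249.1], 0.7), ([166.8, 180.2], 0.59)] [ 0.4187 -0.0947  0.1218]
knee_pin [([247.2, 167.2], 0.63)] [([368.0, 221.8], 0.67), ([345.5, 204.1], 0.59)] [ 0.4969 -0.2772  0.0878]
brace_slot [] [([346.5, 202.7], 0.84)]
lid_pivot [([239.4, 182.5], 0.61)] [([353.1, 198.6], 0.78)] [ 0.5605 -0.2403  0.0994]
tin_center [([393.1, 295.6], 0.58)] [([169.2, 212.6], 0.89)] [0.5345 0.2795 0.0264]
tin [([389.5, 302.2], 0.59)] [([173.1, 216.3], 0.67)] [ 0.5319  0.2779 -0.0164]
jar [([420.3, 278.3], 0.72)] [([158.7, 247.9], 0.85), ([170.3, 212.2], 0.49)] [0.4348 0.306  0.0144]
tape [([378.5, 332.4], 0.75)] [([165.0, 179.4], 0.74), ([302.6, 249.6], 0.57)] [0.6366 0.3047 0.011 ]
carton [([223.8, 148.1], 0.91)] [([171.7, 213.8], 0.68), ([423.9, 246.1], 0.62)] [0.592  0.0324 0.4816]
(array([1.1529, 0.4605, 1.1344]), array([-0.4526, -0.4165, -0.7885]))
(array([ 0.3292, -0.0698,  1.191 ]), array([ 0.1802,  0.0237, -0.9833]))
1.2
```

View images.

View pics/s0.png

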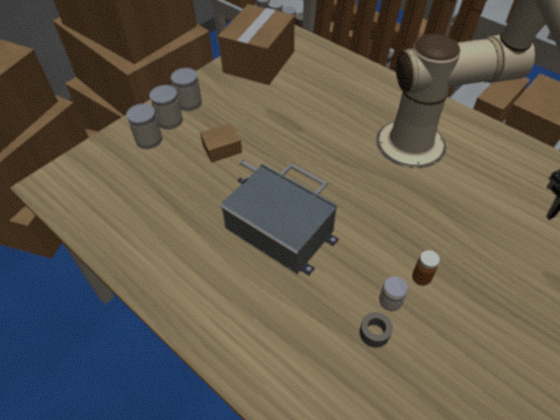

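View pics/t0.png

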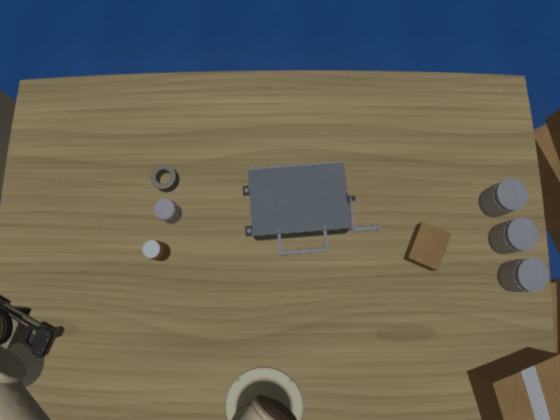

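```bash
python3 - <<'E'
import cv2
a=cv2.imread('pics/s0.png')[140:280,200:350];b=cv2.imread('pics/t0.png')[145:270,230:390]
cv2.imwrite('pics/s0z.png',cv2.resize(a,None,fx=4.2,fy=4.2,interpolation=cv2.INTER_CUBIC))
cv2.imwrite('pics/t0z.png',cv2.resize(b,None,fx=4.5,fy=4.5,interpolation=cv2.INTER_CUBIC))
E
```

```text
(no output)
```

View pics/s0z.png

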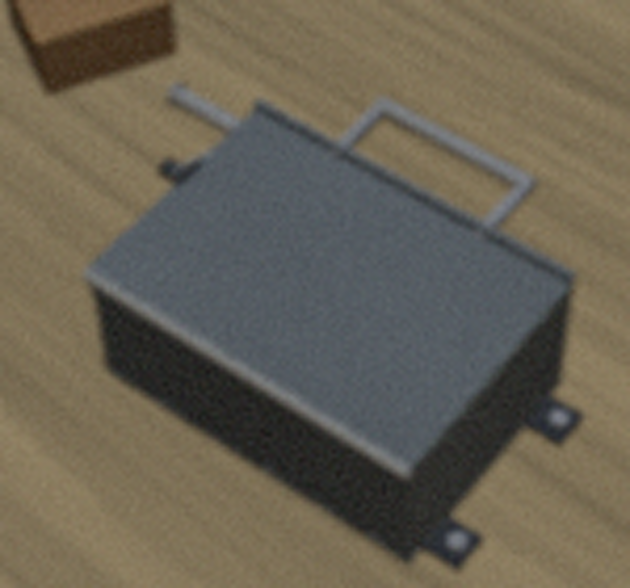

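View pics/t0z.png

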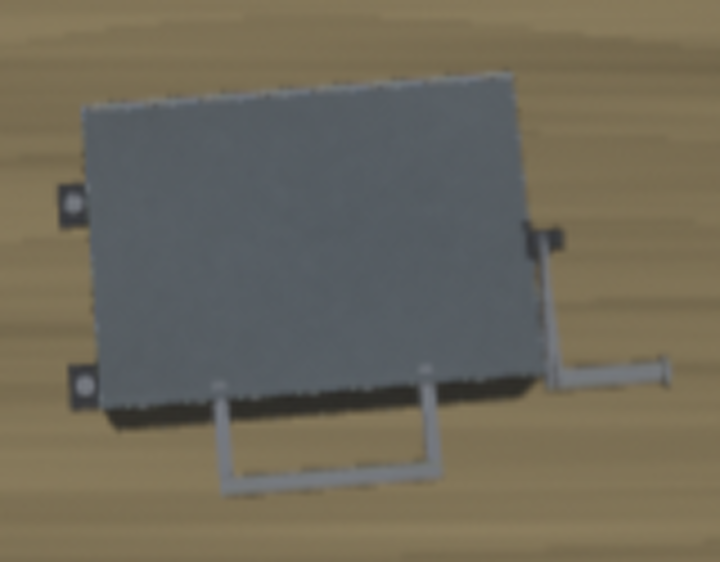

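```bash
cat > fit.py <<'E'
from h import *
from scipy.optimize import least_squares
np.set_printoptions(precision=4,suppress=True)
a=snap('scene');b=snap('top')
zt=lambda p:(np.array(p,float)+.5)/4.5-.5+[230,145]
zs=lambda p:(np.array(p,float)+.5)/4.2-.5+[200,140]
L=[(.09,.13),(.09,-.13),(-.09,-.13),(-.09,.13)]
T=[(83,106),(512,73),(543,374),(103,408)]; S=[(410,472),(88,272),(258,103),(572,280)]
def W(p,q):
    c,s=np.cos(p[2]),np.sin(p[2]); q=np.array(q,float)
    return np.array([p[0]+c*q[0]-s*q[1],p[1]+s*q[0]+c*q[1],q[2]])
def res(p):
    r=[]
    for l,t,s in zip(L,T,S):
        X=W(p,(*l,p[3])); r+=list(proj(b,X)[0]-zt(t))+list(proj(a,X)[0]-zs(s))
    X=W(p,(-.14,0,.111));r+=list(proj(b,X)[0]-zt((331,479)))+list(proj(a,X)[0]-zs((457,143)))
    for y,s in((-.13,(108,370)),(.13,(412,560))): r+=list(proj(a,W(p,(.09,y,0)))[0]-zs(s))
    return np.array(r)
f=least_squares(res,[.555,-.097,.05,.115]);p=f.x
print(p);print(f.fun.reshape(-1,2))
# pin: from both: flange end / root
print('pin root',tri([ray(b,zt((556,378))),ray(a,zs((240,128)))]))
print('flange',tri([ray(b,zt((664,370))),ray(a,zs((176,93)))]))
tri_tin=[]
for n,z in(('tin',.08),('jar',.1),('tape',.045),('carton',.06)):
    for cn,c in(('top',b),('scene',a)):
        r=trace(n,cn)
        print(n,cn,[(q['point'],round(q['score'],2),q['mask'].sum(), [atz(c,q['point'],z*k) for k in (1,.5)]) for q in r[:1]])
E
python3 fit.py
```

```text
[ 0.5583 -0.0932  0.0813  0.1152]
[[-0.3281  1.2738]
 [ 0.3477 -0.68  ]
 [ 0.3749  0.9426]
 [-0.2608 -0.7704]
 [ 0.8797 -0.0322]
 [ 0.193   0.6988]
 [-0.5065  0.4572]
 [ 0.5968  0.1295]
 [ 0.1094 -0.0449]
 [-0.8036  1.5643]
 [-0.6483  0.5617]
 [-0.8267  1.5398]]
pin root [ 0.4827 -0.2426  0.0856]
flange [ 0.4864 -0.3064  0.0812]
tin top [([168.4, 213.7], 0.75, np.int64(546), [array([0.5224, 0.2648, 0.08  ]), array([0.5294, 0.2769, 0.04  ])])]
tin scene [([392.2, 293.4], 0.79, np.int64(735), [array([0.5603, 0.2839, 0.08  ]), array([0.5378, 0.2772, 0.04  ])])]
jar top [([155.4, 248.3], 0.73, np.int64(450), [array([0.4249, 0.2896, 0.1   ]), array([0.4293, 0.306 , 0.05  ])])]
jar scene [([424.1, 269.9], 0.81, np.int64(708), [array([0.4642, 0.3106, 0.1   ]), array([0.4309, 0.3033, 0.05  ])])]
tape top [([169.6, 177.6], 0.63, np.int64(553), [array([0.6345, 0.278 , 0.045 ]), array([0.6405, 0.2848, 0.0225])])]
tape scene [([374.4, 334.7], 0.93, np.int64(797), [array([0.6618, 0.3079, 0.045 ]), array([0.6517, 0.3047, 0.0225])])]
carton top [([427.3, 245.7], 0.68, np.int64(1583), [array([ 0.4361, -0.4485,  0.06  ]), array([ 0.439 , -0.4585,  0.03  ])])]
carton scene [([220.9, 142.1], 0.84, np.int64(1156), [array([ 0.4546, -0.4335,  0.06  ]), array([ 0.4352, -0.4585,  0.03  ])])]
```

```bash
cat >> h.py <<'E'
from scipy.spatial.transform import Rotation as Ro
import json
C=np.array([.5583,-.0932]); YAW=.0813
def cw(q):
    c,s=np.cos(YAW),np.sin(YAW)
    return np.array([C[0]+c*q[0]-s*q[1],C[1]+s*q[0]+c*q[1],q[2]])
def wc(X):
    c,s=np.cos(YAW),np.sin(YAW);d=np.array(X[:2])-C
    return np.array([c*d[0]+s*d[1],-s*d[0]+c*d[1],X[2]])
def pose():
    o=ctrl.observe();q=o['eef_rot'];return o,np.array(o['ee_pos']),Ro.from_quat([q[1],q[2],q[3],q[0]])
def down(yaw): # tool z down, tool x at yaw
    return Ro.from_matrix(np.column_stack([[np.cos(yaw),np.sin(yaw),0],[np.sin(yaw),-np.cos(yaw),0],[0,0,-1]]))
def plan(segs,grip=None,start=None):
    "segs: list of (xyz,Rot or None,n,grip)"
    o,p,R=pose() if start is None else (None,)+start
    rows=[]
    for X,Rt,n,g in segs:
        Rt=R if Rt is None else Rt; rv=(R.inv()*Rt).as_rotvec()/n; p0=p.copy()
        for i in range(n):
            tgt=p0+(np.array(X)-p0)*(i+1)/n
            d=np.round(R.inv().apply(tgt-p)/.025,2); a=np.round(rv/.12,2)
            p=p+R.apply(d*.025); R=R*Ro.from_rotvec(a*.12)
            rows.append([*d,*a,g])
    for k in range(0,len(rows),10):
        print('---')
        for r in rows[k:k+10]:
            print('{'+','.join(f'"{n}":{v+0:g}' for n,v in zip(['dx','dy','dz','ax','ay','az','grip'],r) if v or n=='grip')+'},',max(map(abs,r[:6]))>1 and '!!' or '')
    return p,R
E
python3 - <<'E'
from h import *
b=cw((-.14,0,0));print(b)
plan([((b[0],b[1],.2),down(YAW),24,.63),((b[0],b[1],.15),None,6,.63)])
E
```

```text
[ 0.41876242 -0.10456947  0.        ]
---
{"dx":-0.83,"dy":0.71,"dz":0.05,"az":0.37,"grip":0.63}, 
{"dx":-0.81,"dy":0.74,"dz":0.05,"az":0.37,"grip":0.63}, 
{"dx":-0.76,"dy":0.78,"dz":0.04,"az":0.37,"grip":0.63}, 
{"dx":-0.73,"dy":0.82,"dz":0.05,"az":0.37,"grip":0.63}, 
{"dx":-0.7,"dy":0.84,"dz":0.05,"az":0.37,"grip":0.63}, 
{"dx":-0.66,"dy":0.88,"dz":0.05,"az":0.37,"grip":0.63}, 
{"dx":-0.62,"dy":0.9,"dz":0.04,"az":0.37,"grip":0.63}, 
{"dx":-0.57,"dy":0.93,"dz":0.05,"az":0.37,"grip":0.63}, 
{"dx":-0.54,"dy":0.95,"dz":0.05,"az":0.37,"grip":0.63}, 
{"dx":-0.49,"dy":0.98,"dz":0.05,"az":0.37,"grip":0.63}, 
---
{"dx":-0.45,"dy":1,"dz":0.04,"az":0.37,"grip":0.63}, 
{"dx":-0.4,"dy":1.01,"dz":0.05,"az":0.37,"grip":0.63}, !!
{"dx":-0.36,"dy":1.04,"dz":0.05,"az":0.37,"grip":0.63}, !!
{"dx":-0.31,"dy":1.05,"dz":0.05,"az":0.37,"grip":0.63}, !!
{"dx":-0.27,"dy":1.06,"dz":0.04,"az":0.37,"grip":0.63}, !!
{"dx":-0.22,"dy":1.07,"dz":0.05,"az":0.37,"grip":0.63}, !!
{"dx":-0.17,"dy":1.08,"dz":0.05,"az":0.37,"grip":0.63}, !!
{"dx":-0.12,"dy":1.09,"dz":0.05,"az":0.37,"grip":0.63}, !!
{"dx":-0.07,"dy":1.09,"dz":0.05,"az":0.37,"grip":0.63}, !!
{"dx":-0.03,"dy":1.09,"dz":0.04,"az":0.37,"grip":0.63}, !!
---
{"dx":0.03,"dy":1.1,"dz":0.05,"az":0.37,"grip":0.63}, !!
{"dx":0.07,"dy":1.09,"dz":0.05,"az":0.37,"grip":0.63}, !!
{"dx":0.12,"dy":1.09,"dz":0.05,"az":0.37,"grip":0.63}, !!
{"dx":0.17,"dy":1.08,"dz":0.04,"az":0.37,"grip":0.63}, !!
{"dz":0.33,"grip":0.63}, 
{"dz":0.34,"grip":0.63}, 
{"dz":0.33,"grip":0.63}, 
{"dz":0.34,"grip":0.63}, 
{"dz":0.33,"grip":0.63}, 
{"dz":0.33,"grip":0.63},
```

Emit:
arm_command(increments=[{"dx": -0.8, "dy": 0.7, "dz": 0.05, "az": 0.4, "grip": 0.63}, {"dx": -0.8, "dy": 0.75, "dz": 0.05, "az": 0.4, "grip": 0.63}, {"dx": -0.75, "dy": 0.8, "dz": 0.05, "az": 0.4, "grip": 0.63}, {"dx": -0.75, "dy": 0.8, "dz": 0.05, "az": 0.4, "grip": 0.63}, {"dx": -0.7, "dy": 0.85, "dz": 0.05, "az": 0.4, "grip": 0.63}, {"dx": -0.65, "dy": 0.9, "dz": 0.05, "az": 0.4, "grip": 0.63}, {"dx": -0.6, "dy": 0.9, "dz": 0.05, "az": 0.4, "grip": 0.63}, {"dx": -0.55, "dy": 0.95, "dz": 0.05, "az": 0.4, "grip": 0.63}, {"dx": -0.55, "dy": 0.95, "dz": 0.05, "az": 0.4, "grip": 0.63}, {"dx": -0.5, "dy": 1, "dz": 0.05, "az": 0.4, "grip": 0.63}])

```text
$.increments[0]: bad value
```

Emit:
arm_command(increments=[{"dx": -0.4, "dy": 1, "dz": 0.05, "az": 0.4, "grip": 0.63}, {"dx": -0.4, "dy": 1, "dz": 0.05, "az": 0.4, "grip": 0.63}, {"dx": -0.35, "dy": 1, "dz": 0.05, "az": 0.4, "grip": 0.63}, {"dx": -0.3, "dy": 1, "dz": 0.05, "az": 0.4, "grip": 0.63}, {"dx": -0.25, "dy": 1, "dz": 0.05, "az": 0.4, "grip": 0.63}, {"dx": -0.2, "dy": 1, "dz": 0.05, "az": 0.4, "grip": 0.63}, {"dx": -0.15, "dy": 1, "dz": 0.05, "az": 0.4, "grip": 0.63}, {"dx": -0.1, "dy": 1, "dz": 0.05, "az": 0.4, "grip": 0.63}, {"dx": -0.05, "dy": 1, "dz": 0.05, "az": 0.4, "grip": 0.63}, {"dx": 0, "dy": 1, "dz": 0.05, "az": 0.4, "grip": 0.63}])

```text
$.increments[0]: bad value
```

```bash
python3 - <<'E'
from h import *
b=cw((-.14,0,0))
print(pose()[1],pose()[2].as_matrix()[:,0])
plan([((b[0],b[1],.19),down(YAW),6,.63),((b[0],b[1],.14),None,3,.63)])
E
```

```text
[0.23382763 0.52528955 0.22858863] [ 4.06637075e-01  9.13589781e-01 -2.94691657e-05]
---
{"dx":-3.33,"dy":2.83,"dz":0.26,"az":1.49,"grip":0.63}, !!
{"dx":-2.78,"dy":3.39,"dz":0.25,"az":1.49,"grip":0.63}, !!
{"dx":-2.13,"dy":3.82,"dz":0.26,"az":1.49,"grip":0.63}, !!
{"dx":-1.42,"dy":4.14,"dz":0.26,"az":1.49,"grip":0.63}, !!
{"dx":-0.66,"dy":4.33,"dz":0.26,"az":1.49,"grip":0.63}, !!
{"dx":0.12,"dy":4.37,"dz":0.25,"az":1.49,"grip":0.63}, !!
{"dz":0.67,"grip":0.63}, 
{"dz":0.67,"grip":0.63}, 
{"dz":0.66,"grip":0.63},
```

Emit:
arm_command(increments=[{"dx": -0.8, "dy": 0.7, "dz": 0.05, "ax": 0, "ay": 0, "az": 0.4, "grip": 0.63}, {"dx": -0.8, "dy": 0.75, "dz": 0.05, "ax": 0, "ay": 0, "az": 0.4, "grip": 0.63}, {"dx": -0.75, "dy": 0.8, "dz": 0.05, "ax": 0, "ay": 0, "az": 0.4, "grip": 0.63}, {"dx": -0.75, "dy": 0.8, "dz": 0.05, "ax": 0, "ay": 0, "az": 0.4, "grip": 0.63}, {"dx": -0.7, "dy": 0.85, "dz": 0.05, "ax": 0, "ay": 0, "az": 0.4, "grip": 0.63}, {"dx": -0.65, "dy": 0.9, "dz": 0.05, "ax": 0, "ay": 0, "az": 0.4, "grip": 0.63}, {"dx": -0.6, "dy": 0.9, "dz": 0.05, "ax": 0, "ay": 0, "az": 0.4, "grip": 0.63}, {"dx": -0.55, "dy": 0.95, "dz": 0.05, "ax": 0, "ay": 0, "az": 0.4, "grip": 0.63}, {"dx": -0.55, "dy": 0.95, "dz": 0.05, "ax": 0, "ay": 0, "az": 0.4, "grip": 0.63}, {"dx": -0.5, "dy": 1, "dz": 0.05, "ax": 0, "ay": 0, "az": 0.4, "grip": 0.63}])

```text
clock: 2.53
ee_pos: [0.3088, 0.2606, 0.2162]
eef_rot: [-0.0, 0.944, 0.329, 0.0]
ft_force: [-0.3, -0.3, 0.8]
opening: 0.0339
```

Emit:
arm_command(increments=[{"dx": -0.4, "dy": 1, "dz": 0.05, "ax": 0, "ay": 0, "az": 0.5, "grip": 0.63}, {"dx": -0.4, "dy": 1, "dz": 0.05, "ax": 0, "ay": 0, "az": 0.5, "grip": 0.63}, {"dx": -0.35, "dy": 1, "dz": 0.05, "ax": 0, "ay": 0, "az": 0.5, "grip": 0.63}, {"dx": -0.3, "dy": 1, "dz": 0.05, "ax": 0, "ay": 0, "az": 0.5, "grip": 0.63}, {"dx": -0.25, "dy": 1, "dz": 0.05, "ax": 0, "ay": 0, "az": 0.5, "grip": 0.63}, {"dx": -0.2, "dy": 1, "dz": 0.05, "ax": 0, "ay": 0, "az": 0.5, "grip": 0.63}, {"dx": -0.15, "dy": 1, "dz": 0.05, "ax": 0, "ay": 0, "az": 0.5, "grip": 0.63}, {"dx": -0.1, "dy": 1, "dz": 0.05, "ax": 0, "ay": 0, "az": 0.5, "grip": 0.63}, {"dx": 0, "dy": 1, "dz": 0.05, "ax": 0, "ay": 0, "az": 0.5, "grip": 0.63}, {"dx": 0, "dy": 1, "dz": 0.05, "ax": 0, "ay": 0, "az": 0.4, "grip": 0.63}])

```text
clock: 3.37
ee_pos: [0.3589, 0.0075, 0.2038]
eef_rot: [0.0, 0.999, 0.04, 0.001]
ft_force: [0.5, -1.1, -0.1]
opening: 0.034
```

```bash
sed -i "s/ if v or n=='grip'//" h.py; python3 - <<'E'
from h import *
b=cw((-.14,0,0))
print(pose()[1],pose()[2].as_matrix()[:,0])
plan([((b[0],b[1],.18),down(YAW),6,.63),((b[0],b[1],.15),None,2,.63)])
E
```

```text
[0.3588642  0.00749437 0.20381971] [0.99672869 0.08081359 0.00103966]
---
{"dx":0.34,"dy":0.78,"dz":0.16,"ax":0,"ay":0,"az":0,"grip":0.63}, 
{"dx":0.33,"dy":0.77,"dz":0.16,"ax":0,"ay":0,"az":0,"grip":0.63}, 
{"dx":0.34,"dy":0.78,"dz":0.16,"ax":0,"ay":0,"az":0,"grip":0.63}, 
{"dx":0.34,"dy":0.78,"dz":0.16,"ax":0,"ay":0,"az":0,"grip":0.63}, 
{"dx":0.34,"dy":0.77,"dz":0.16,"ax":0,"ay":0,"az":0,"grip":0.63}, 
{"dx":0.33,"dy":0.78,"dz":0.16,"ax":0,"ay":0,"az":0,"grip":0.63}, 
{"dx":0,"dy":0,"dz":0.6,"ax":0,"ay":0,"az":0,"grip":0.63}, 
{"dx":0,"dy":0,"dz":0.6,"ax":0,"ay":0,"az":0,"grip":0.63},
```

Emit:
arm_command(increments=[{"dx": 0.34, "dy": 0.78, "dz": 0.16, "ax": 0, "ay": 0, "az": 0, "grip": 0.63}, {"dx": 0.34, "dy": 0.78, "dz": 0.16, "ax": 0, "ay": 0, "az": 0, "grip": 0.63}, {"dx": 0.34, "dy": 0.78, "dz": 0.16, "ax": 0, "ay": 0, "az": 0, "grip": 0.63}, {"dx": 0.34, "dy": 0.78, "dz": 0.16, "ax": 0, "ay": 0, "az": 0, "grip": 0.63}, {"dx": 0.33, "dy": 0.78, "dz": 0.16, "ax": 0, "ay": 0, "az": 0, "grip": 0.63}, {"dx": 0.33, "dy": 0.77, "dz": 0.16, "ax": 0, "ay": 0, "az": 0, "grip": 0.63}, {"dx": 0, "dy": 0, "dz": 0.6, "ax": 0, "ay": 0, "az": 0, "grip": 0.63}, {"dx": 0, "dy": 0, "dz": 0.6, "ax": 0, "ay": 0, "az": 0, "grip": 0.63}, {"dx": 0, "dy": 0, "dz": 0, "ax": 0, "ay": 0, "az": 0, "grip": 0.63}, {"dx": 0, "dy": 0, "dz": 0, "ax": 0, "ay": 0, "az": 0, "grip": 0.63}])

```text
clock: 4.2
ee_pos: [0.4182, -0.103, 0.1492]
eef_rot: [-0.0, 0.999, 0.042, -0.001]
ft_force: [1.1, -0.2, -0.0]
opening: 0.0342
```

```bash
python3 - <<'E'
from h import *
a=snap('scene','s1.png');b=snap('top','t1.png')
o,p,R=pose();print(o['clock'],p,wc(p),o['ft_force'])
a=cv2.imread('pics/s1.png')[80:260,200:380];b=cv2.imread('pics/t1.png')[145:295,230:390]
cv2.imwrite('pics/z1.png',np.hstack([cv2.resize(a,(400,400),interpolation=cv2.INTER_CUBIC),cv2.resize(b,(400,400*150//160))[:400] if 0 else cv2.resize(b,(400,400),interpolation=cv2.INTER_CUBIC)]))
E
```

```text
4.3 [ 0.41922068 -0.10339922  0.15052323] [-0.13944822  0.00112916  0.15052323] [0.71628275 0.50671778 0.09131722]
```

View pics/z1.png

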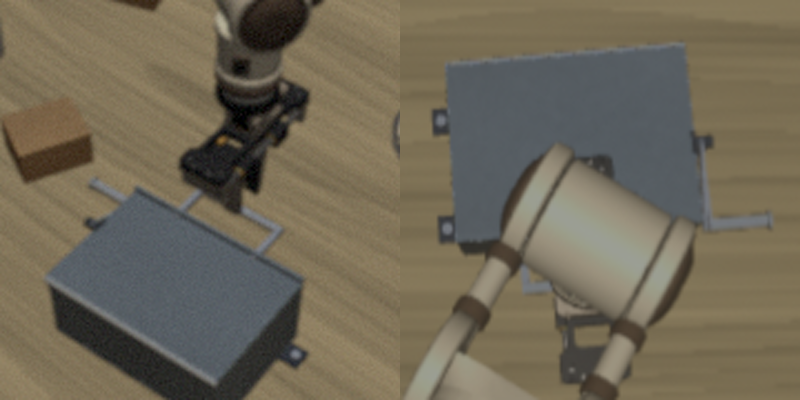

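Emit:
arm_command(increments=[{"dx": 0, "dy": 0, "dz": 0.44, "ax": 0, "ay": 0, "az": 0, "grip": 0.63}, {"dx": 0, "dy": 0, "dz": 0.44, "ax": 0, "ay": 0, "az": 0, "grip": 0.63}, {"dx": 0, "dy": 0, "dz": 0.44, "ax": 0, "ay": 0, "az": 0, "grip": 0.63}, {"dx": 0, "dy": 0, "dz": 0.44, "ax": 0, "ay": 0, "az": 0, "grip": 0.63}, {"dx": 0, "dy": 0, "dz": 0, "ax": 0, "ay": 0, "az": 0, "grip": 0.63}, {"dx": 0, "dy": 0, "dz": 0, "ax": 0, "ay": 0, "az": 0, "grip": 1}, {"dx": 0, "dy": 0, "dz": 0, "ax": 0, "ay": 0, "az": 0, "grip": 1}, {"dx": 0, "dy": 0, "dz": 0, "ax": 0, "ay": 0, "az": 0, "grip": 1}, {"dx": 0, "dy": 0, "dz": 0, "ax": 0, "ay": 0, "az": 0, "grip": 1}, {"dx": 0, "dy": 0, "dz": 0, "ax": 0, "ay": 0, "az": 0, "grip": 1}], squeeze=12)

```text
clock: 5.13
ee_pos: [0.4185, -0.1037, 0.1066]
eef_rot: [0.0, 0.999, 0.042, -0.001]
ft_force: [-4.9, -1.2, 6.5]
opening: 0.0117
```

```bash
python3 - <<'E'
from h import *
o,p,R=pose();print(o['clock'],p,wc(p),o['ft_force'],o['opening'])
E
```

```text
5.1333 [ 0.41853656 -0.10371339  0.10657363] [-0.1401556   0.00087159  0.10657363] [-4.93373841 -1.19748749  6.52846414] 0.011678981357406673
```

```bash
cat >> h.py <<'E'
def arc(ths):
    s=0;cx=cz=0
    for k,(t0,t1) in enumerate(zip(ths[:-1],ths[1:])):
        x=.23*(np.cos(ths[0])-np.cos(t1))/.025;z=-.23*(np.sin(t1)-np.sin(ths[0]))/.025
        dx=round(x-cx,2);dz=round(z-cz,2);cx+=dx;cz+=dz
        if k%10==0:print('---',t0)
        print('{"dx":%g,"dy":0,"dz":%g,"ax":0,"ay":0,"az":0,"grip":1},'%(dx,dz))
E
python3 - <<'E'
from h import *
arc(np.linspace(0,1.16,21))
E
```

```text
--- 0.0
{"dx":0.02,"dy":0,"dz":-0.53,"ax":0,"ay":0,"az":0,"grip":1},
{"dx":0.04,"dy":0,"dz":-0.53,"ax":0,"ay":0,"az":0,"grip":1},
{"dx":0.08,"dy":0,"dz":-0.53,"ax":0,"ay":0,"az":0,"grip":1},
{"dx":0.11,"dy":0,"dz":-0.53,"ax":0,"ay":0,"az":0,"grip":1},
{"dx":0.13,"dy":0,"dz":-0.51,"ax":0,"ay":0,"az":0,"grip":1},
{"dx":0.17,"dy":0,"dz":-0.51,"ax":0,"ay":0,"az":0,"grip":1},
{"dx":0.2,"dy":0,"dz":-0.49,"ax":0,"ay":0,"az":0,"grip":1},
{"dx":0.22,"dy":0,"dz":-0.49,"ax":0,"ay":0,"az":0,"grip":1},
{"dx":0.26,"dy":0,"dz":-0.47,"ax":0,"ay":0,"az":0,"grip":1},
{"dx":0.27,"dy":0,"dz":-0.45,"ax":0,"ay":0,"az":0,"grip":1},
--- 0.58
{"dx":0.31,"dy":0,"dz":-0.44,"ax":0,"ay":0,"az":0,"grip":1},
{"dx":0.33,"dy":0,"dz":-0.42,"ax":0,"ay":0,"az":0,"grip":1},
{"dx":0.35,"dy":0,"dz":-0.4,"ax":0,"ay":0,"az":0,"grip":1},
{"dx":0.38,"dy":0,"dz":-0.38,"ax":0,"ay":0,"az":0,"grip":1},
{"dx":0.4,"dy":0,"dz":-0.35,"ax":0,"ay":0,"az":0,"grip":1},
{"dx":0.42,"dy":0,"dz":-0.33,"ax":0,"ay":0,"az":0,"grip":1},
{"dx":0.43,"dy":0,"dz":-0.31,"ax":0,"ay":0,"az":0,"grip":1},
{"dx":0.45,"dy":0,"dz":-0.28,"ax":0,"ay":0,"az":0,"grip":1},
{"dx":0.47,"dy":0,"dz":-0.26,"ax":0,"ay":0,"az":0,"grip":1},
{"dx":0.49,"dy":0,"dz":-0.22,"ax":0,"ay":0,"az":0,"grip":1},
```

Emit:
arm_command(increments=[{"dx": 0.02, "dy": 0, "dz": -0.53, "ax": 0, "ay": 0, "az": 0, "grip": 1}, {"dx": 0.04, "dy": 0, "dz": -0.53, "ax": 0, "ay": 0, "az": 0, "grip": 1}, {"dx": 0.08, "dy": 0, "dz": -0.53, "ax": 0, "ay": 0, "az": 0, "grip": 1}, {"dx": 0.11, "dy": 0, "dz": -0.53, "ax": 0, "ay": 0, "az": 0, "grip": 1}, {"dx": 0.13, "dy": 0, "dz": -0.51, "ax": 0, "ay": 0, "az": 0, "grip": 1}, {"dx": 0.17, "dy": 0, "dz": -0.51, "ax": 0, "ay": 0, "az": 0, "grip": 1}, {"dx": 0.2, "dy": 0, "dz": -0.49, "ax": 0, "ay": 0, "az": 0, "grip": 1}, {"dx": 0.22, "dy": 0, "dz": -0.49, "ax": 0, "ay": 0, "az": 0, "grip": 1}, {"dx": 0.26, "dy": 0, "dz": -0.47, "ax": 0, "ay": 0, "az": 0, "grip": 1}, {"dx": 0.27, "dy": 0, "dz": -0.45, "ax": 0, "ay": 0, "az": 0, "grip": 1}])

```text
clock: 5.97
ee_pos: [0.4559, -0.1006, 0.2319]
eef_rot: [0.0, 0.999, 0.042, -0.001]
ft_force: [-0.9, -3.0, -4.6]
opening: 0.0113
```

```bash
python3 - <<'E'
from h import *
o,p,R=pose();q=wc(p);print(o['clock'],p,q,o['ft_force'],o['opening'],'theta',np.arctan2(q[2]-.1065,.09-q[0]),np.hypot(q[2]-.1065,.09-q[0]))
E
```

```text
5.9667 [ 0.45586602 -0.1005718   0.23185415] [-0.1026943   0.00097126  0.23185415] [-0.88398087 -2.99767185 -4.59173554] 0.011314082457081215 theta 0.576750350864734 0.22987987677838864
```

Force about −4.6 N vertical matches the lid weight; continue.

Emit:
arm_command(increments=[{"dx": 0.31, "dy": 0, "dz": -0.44, "ax": 0, "ay": 0, "az": 0, "grip": 1}, {"dx": 0.33, "dy": 0, "dz": -0.42, "ax": 0, "ay": 0, "az": 0, "grip": 1}, {"dx": 0.35, "dy": 0, "dz": -0.4, "ax": 0, "ay": 0, "az": 0, "grip": 1}, {"dx": 0.38, "dy": 0, "dz": -0.38, "ax": 0, "ay": 0, "az": 0, "grip": 1}, {"dx": 0.4, "dy": 0, "dz": -0.35, "ax": 0, "ay": 0, "az": 0, "grip": 1}, {"dx": 0.42, "dy": 0, "dz": -0.33, "ax": 0, "ay": 0, "az": 0, "grip": 1}, {"dx": 0.43, "dy": 0, "dz": -0.31, "ax": 0, "ay": 0, "az": 0, "grip": 1}, {"dx": 0.45, "dy": 0, "dz": -0.28, "ax": 0, "ay": 0, "az": 0, "grip": 1}, {"dx": 0.47, "dy": 0, "dz": -0.26, "ax": 0, "ay": 0, "az": 0, "grip": 1}, {"dx": 0, "dy": 0, "dz": 0, "ax": 0, "ay": 0, "az": 0, "grip": 1}])

```text
clock: 6.8
ee_pos: [0.5457, -0.0933, 0.3133]
eef_rot: [0.001, 0.999, 0.042, 0.001]
ft_force: [-4.6, -1.3, 6.8]
opening: 0.0116
```

```bash
cat >> h.py <<'E'
def st():
    o,p,R=pose();q=wc(p);c,s=np.cos(YAW),np.sin(YAW);f=o['ft_force']
    th=np.arctan2(q[2]-.1065,.09-q[0]);fc=[c*f[0]+s*f[1],-s*f[0]+c*f[1],f[2]]
    print(round(o['clock'],2),'chest',np.round(q,4),'Fc',np.round(fc,2),'op',round(o['opening'],4),'th %.4f r %.4f'%(th,np.hypot(q[2]-.1065,.09-q[0])),'Ftan %.2f'%(fc[0]*np.sin(th)+fc[2]*np.cos(th)))
    return th
def zoom(n,f,x0,y0,x1,y1,W=400,H=400):
    c=snap(n);im=c['color'][y0:y1,x0:x1,::-1];k=min(W/(x1-x0),H/(y1-y0))
    cv2.imwrite('pics/'+f,cv2.resize(im,None,fx=k,fy=k,interpolation=cv2.INTER_CUBIC));return c,k
E
python3 - <<'E'
from h import *
th=st()
zoom('scene','s2.png',180,60,380,260,600,600)
arc([1.1,1.13,1.16,1.19,1.21,1.23])
E
```

```text
6.8 chest [-0.0126  0.0009  0.3133] Fc [-4.64 -0.91  6.82] op 0.0116 th 1.1104 r 0.2309 Ftan -1.13
--- 1.1
{"dx":0.25,"dy":0,"dz":-0.12,"ax":0,"ay":0,"az":0,"grip":1},
{"dx":0.25,"dy":0,"dz":-0.12,"ax":0,"ay":0,"az":0,"grip":1},
{"dx":0.25,"dy":0,"dz":-0.1,"ax":0,"ay":0,"az":0,"grip":1},
{"dx":0.18,"dy":0,"dz":-0.07,"ax":0,"ay":0,"az":0,"grip":1},
{"dx":0.17,"dy":0,"dz":-0.06,"ax":0,"ay":0,"az":0,"grip":1},
```

View pics/s2.png

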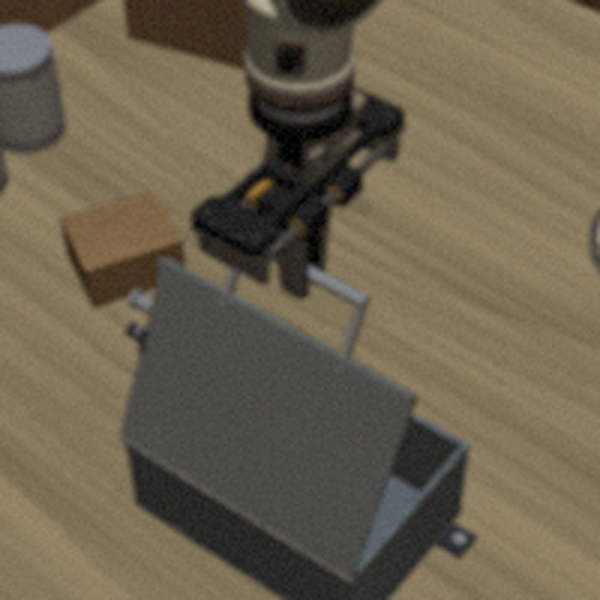

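Emit:
arm_command(increments=[{"dx": 0.24, "dy": 0, "dz": -0.13, "ax": 0, "ay": 0, "az": 0, "grip": 1}, {"dx": 0.24, "dy": 0, "dz": -0.13, "ax": 0, "ay": 0, "az": 0, "grip": 1}, {"dx": 0.24, "dy": 0, "dz": -0.12, "ax": 0, "ay": 0, "az": 0, "grip": 1}, {"dx": 0.18, "dy": 0, "dz": -0.08, "ax": 0, "ay": 0, "az": 0, "grip": 1}, {"dx": 0, "dy": 0, "dz": 0, "ax": 0, "ay": 0, "az": 0, "grip": 1}, {"dx": 0, "dy": 0, "dz": 0, "ax": 0, "ay": 0, "az": 0, "grip": 1}, {"dx": 0, "dy": 0, "dz": 0, "ax": 0, "ay": 0, "az": 0, "grip": 1}, {"dx": 0, "dy": 0, "dz": 0, "ax": 0, "ay": 0, "az": 0, "grip": 1}, {"dx": 0, "dy": 0, "dz": 0, "ax": 0, "ay": 0, "az": 0, "grip": 1}, {"dx": 0, "dy": 0, "dz": 0, "ax": 0, "ay": 0, "az": 0, "grip": 1}])

```text
clock: 7.68
ee_pos: [0.5666, -0.0914, 0.3226]
eef_rot: [0.001, 0.999, 0.042, 0.0]
ft_force: [-2.8, -4.8, 3.3]
opening: 0.0115
```

```bash
python3 - <<'E'
from h import *
np.set_printoptions(precision=4,suppress=True)
th=st()
zoom('top','t3.png',300,150,420,270,390,390)
zoom('scene','s3.png',200,120,260,180,390,390)
for n in('knee_pin',):
  for c in('top','scene'): print(n,c,[(q['point'],q['score']) for q in mark_of(n,c)[:2]])
a,b=cv2.imread('pics/t3.png'),cv2.imread('pics/s3.png');cv2.imwrite('pics/z3.png',np.hstack([a,b]))
F=np.array([-.005,.055])
for e in(-.008,-.004,0,.004,.008):
    f=F+[0,e];P=np.array([.09-.1*np.cos(th),.111+.1*np.sin(th)]);d=P-f;L=np.hypot(*d)
    h=np.sqrt(.086**2-L*L/4) if L<.172 else np.nan; k=(P+f)/2+h*np.array([-d[1],d[0]])/L
    print(e,'L %.4f'%L,'knee',k)
E
```

```text
7.68 chest [0.0084 0.0011 0.3226] Fc [-3.22 -4.57  3.25] op 0.0115 th 1.2098 r 0.2309 Ftan -1.87
knee_pin top [([368.4, 189.1], 0.75), ([425.2, 248.2], 0.7)]
knee_pin scene [([229.8, 166.8], 0.49)]
-0.008 L 0.1685 knee [0.0087 0.1319]
-0.004 L 0.1647 knee [0.0018 0.1367]
0 L 0.1610 knee [-0.0032  0.141 ]
0.004 L 0.1573 knee [-0.0073  0.145 ]
0.008 L 0.1536 knee [-0.0108  0.1488]
```

View pics/z3.png

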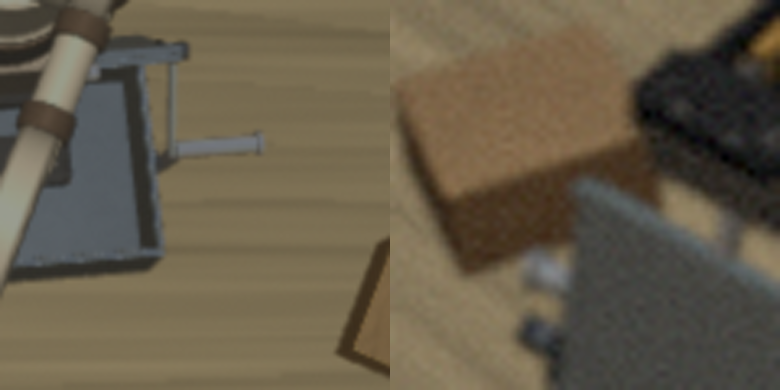

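```bash
cat >> h.py <<'E'
def yplane(c,p,y):
    o,d=ray(c,p); o=wc(o); d=wc(d+np.array([*C,0])); return o+d*(y-o[1])/d[1]
E
python3 - <<'E'
from h import *
np.set_printoptions(precision=4,suppress=True)
b=snap('top');a=snap('scene')
# flange centre in top and scene
pt=(np.array([259,142])+.5)/3.25-.5+[300,150]; ps=(np.array([535-390,268])+.5)/6.5-.5+[200,120]
X=tri([ray(b,pt),ray(a,ps)]);print('flange tri',wc(X))
for z in(.13,.14,.15): print(z,'flange at z',wc(atz(b,pt,z)))
pr=(np.array([180,150])+.5)/3.25-.5+[300,150]
for z in(.13,.14,.15): print(z,'root at z',wc(atz(b,pr,z)))
E
```

```text
flange tri [-0.0114 -0.2077  0.1499]
0.13 flange at z [-0.0076 -0.2118  0.13  ]
0.14 flange at z [-0.0097 -0.2095  0.14  ]
0.15 flange at z [-0.0117 -0.2071  0.15  ]
0.13 root at z [-0.009 -0.147  0.13 ]
0.14 root at z [-0.011  -0.1453  0.14  ]
0.15 root at z [-0.0131 -0.1435  0.15  ]
```

```bash
python3 - <<'E'
from h import *
arc(np.linspace(1.21,1.37,9))
E
```

```text
--- 1.21
{"dx":0.17,"dy":0,"dz":-0.06,"ax":0,"ay":0,"az":0,"grip":1},
{"dx":0.18,"dy":0,"dz":-0.06,"ax":0,"ay":0,"az":0,"grip":1},
{"dx":0.17,"dy":0,"dz":-0.06,"ax":0,"ay":0,"az":0,"grip":1},
{"dx":0.18,"dy":0,"dz":-0.05,"ax":0,"ay":0,"az":0,"grip":1},
{"dx":0.18,"dy":0,"dz":-0.05,"ax":0,"ay":0,"az":0,"grip":1},
{"dx":0.17,"dy":0,"dz":-0.05,"ax":0,"ay":0,"az":0,"grip":1},
{"dx":0.18,"dy":0,"dz":-0.04,"ax":0,"ay":0,"az":0,"grip":1},
{"dx":0.18,"dy":0,"dz":-0.04,"ax":0,"ay":0,"az":0,"grip":1},
```

Emit:
arm_command(increments=[{"dx": 0.17, "dy": 0, "dz": -0.07, "ax": 0, "ay": 0, "az": 0, "grip": 1}, {"dx": 0.18, "dy": 0, "dz": -0.07, "ax": 0, "ay": 0, "az": 0, "grip": 1}, {"dx": 0.17, "dy": 0, "dz": -0.06, "ax": 0, "ay": 0, "az": 0, "grip": 1}, {"dx": 0.18, "dy": 0, "dz": -0.05, "ax": 0, "ay": 0, "az": 0, "grip": 1}, {"dx": 0.17, "dy": 0, "dz": -0.05, "ax": 0, "ay": 0, "az": 0, "grip": 1}, {"dx": 0.17, "dy": 0, "dz": -0.05, "ax": 0, "ay": 0, "az": 0, "grip": 1}, {"dx": 0.17, "dy": 0, "dz": -0.04, "ax": 0, "ay": 0, "az": 0, "grip": 1}, {"dx": 0, "dy": 0, "dz": 0, "ax": 0, "ay": 0, "az": 0, "grip": 1}, {"dx": 0, "dy": 0, "dz": 0, "ax": 0, "ay": 0, "az": 0, "grip": 1}, {"dx": 0, "dy": 0, "dz": 0, "ax": 0, "ay": 0, "az": 0, "grip": 1}])

```text
clock: 8.82
ee_pos: [0.597, -0.0885, 0.3318]
eef_rot: [0.0, 0.999, 0.042, -0.0]
ft_force: [-0.7, -5.5, 0.2]
opening: 0.0114
```

```bash
cat > m.py <<'E'
from h import *
import sys
n=sys.argv[1]
th=st()
zoom('top',f't{n}.png',320,140,400,220,400,400)
zoom('scene',f's{n}.png',200,120,260,180,390,390)
a,b=cv2.imread(f'pics/t{n}.png'),cv2.imread(f'pics/s{n}.png')[:,:];b=cv2.resize(b,(400,400));cv2.imwrite(f'pics/z{n}.png',np.hstack([a,b]))
E
python3 m.py 4
```

```text
8.82 chest [0.0389 0.0015 0.3318] Fc [-1.18 -5.45  0.25] op 0.0114 th 1.3478 r 0.2310 Ftan -1.10
```

View pics/z4.png

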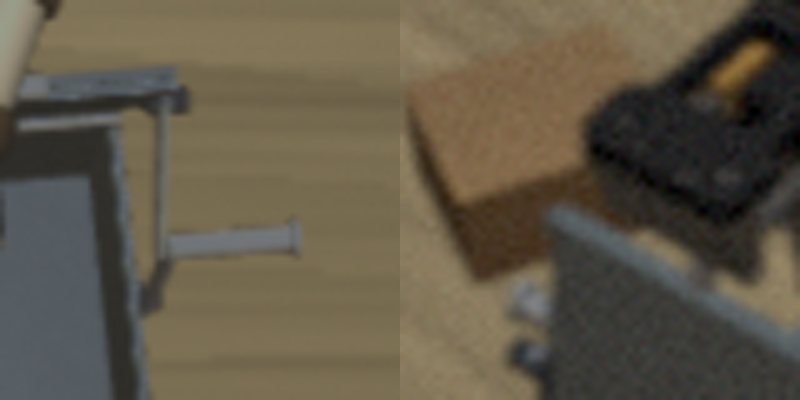

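```bash
cat > k.py <<'E'
from h import *
import sys
np.set_printoptions(precision=4,suppress=True)
fx,fy,rx,ry,th=map(float,sys.argv[1:6])
b=snap('top')
for n,p in(('fl',(fx,fy)),('root',(rx,ry))):
    pt=(np.array(p)+.5)/5-.5+[320,140]
    print(n,[wc(atz(b,pt,z)) for z in(.13,.14,.15)])
F=np.array([-.005,.055])
for e in(-.002,0,.002,.004,.006,.008,.009):
    f=F+[0,e];P=np.array([.09-.1*np.cos(th),.111+.1*np.sin(th)]);d=P-f;L=np.hypot(*d)
    h=np.sqrt(.086**2-L*L/4) if L<.172 else np.nan; k=(P+f)/2+h*np.array([-d[1],d[0]])/L
    print(e,'L %.4f'%L,'knee',k)
E
python3 k.py 294 237 168 245 1.348
```

```text
fl [array([ 0.0096, -0.2115,  0.13  ]), array([ 0.0074, -0.2091,  0.14  ]), array([ 0.0052, -0.2067,  0.15  ])]
root [array([ 0.0107, -0.1444,  0.13  ]), array([ 0.0084, -0.1427,  0.14  ]), array([ 0.0062, -0.1409,  0.15  ])]
-0.002 L 0.1718 knee [0.0274 0.1327]
0 L 0.1700 knee [0.0195 0.1374]
0.002 L 0.1682 knee [0.0152 0.1406]
0.004 L 0.1664 knee [0.0118 0.1433]
0.006 L 0.1646 knee [0.009  0.1458]
0.008 L 0.1628 knee [0.0066 0.1482]
0.009 L 0.1619 knee [0.0055 0.1494]
```

Emit:
arm_command(increments=[{"dx": 0.15, "dy": 0, "dz": -0.03, "ax": 0, "ay": 0, "az": 0, "grip": 1}, {"dx": 0.15, "dy": 0, "dz": -0.03, "ax": 0, "ay": 0, "az": 0, "grip": 1}, {"dx": 0.15, "dy": 0, "dz": -0.03, "ax": 0, "ay": 0, "az": 0, "grip": 1}, {"dx": 0.15, "dy": 0, "dz": -0.03, "ax": 0, "ay": 0, "az": 0, "grip": 1}, {"dx": 0.15, "dy": 0, "dz": -0.02, "ax": 0, "ay": 0, "az": 0, "grip": 1}, {"dx": 0, "dy": 0, "dz": 0, "ax": 0, "ay": 0, "az": 0, "grip": 1}, {"dx": 0, "dy": 0, "dz": 0, "ax": 0, "ay": 0, "az": 0, "grip": 1}, {"dx": 0, "dy": 0, "dz": 0, "ax": 0, "ay": 0, "az": 0, "grip": 1}, {"dx": 0, "dy": 0, "dz": 0, "ax": 0, "ay": 0, "az": 0, "grip": 1}, {"dx": 0, "dy": 0, "dz": 0, "ax": 0, "ay": 0, "az": 0, "grip": 1}])

```text
clock: 9.8
ee_pos: [0.6155, -0.0868, 0.3353]
eef_rot: [0.0, 0.999, 0.042, -0.0]
ft_force: [-0.1, -5.3, -0.8]
opening: 0.0118
```

```bash
python3 m.py 5
```

```text
9.8 chest [0.0575 0.0017 0.3353] Fc [-0.54 -5.26 -0.76] op 0.0118 th 1.4297 r 0.2311 Ftan -0.64
```

View pics/z5.png

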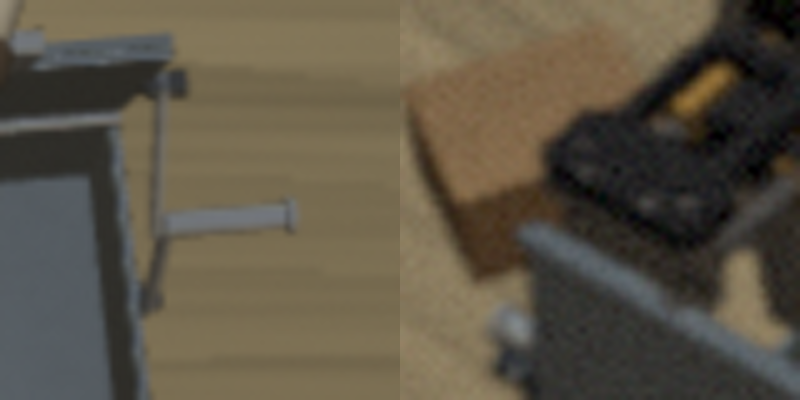

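```bash
python3 k.py 290 216 166 223 1.43
```

```text
fl [array([ 0.0211, -0.2108,  0.13  ]), array([ 0.0188, -0.2084,  0.14  ]), array([ 0.0164, -0.206 ,  0.15  ])]
root [array([ 0.0226, -0.1447,  0.13  ]), array([ 0.0203, -0.1429,  0.14  ]), array([ 0.0179, -0.1412,  0.15  ])]
-0.002 L 0.1767 knee [nan nan]
0 L 0.1749 knee [nan nan]
0.002 L 0.1731 knee [nan nan]
0.004 L 0.1713 knee [0.0289 0.138 ]
0.006 L 0.1696 knee [0.0229 0.1424]
0.008 L 0.1678 knee [0.019  0.1456]
0.009 L 0.1670 knee [0.0174 0.147 ]
```

Emit:
arm_command(increments=[{"dx": 0.1, "dy": 0, "dz": -0.01, "ax": 0, "ay": 0, "az": 0, "grip": 1}, {"dx": 0.1, "dy": 0, "dz": -0.01, "ax": 0, "ay": 0, "az": 0, "grip": 1}, {"dx": 0.08, "dy": 0, "dz": -0.01, "ax": 0, "ay": 0, "az": 0, "grip": 1}, {"dx": 0, "dy": 0, "dz": 0, "ax": 0, "ay": 0, "az": 0, "grip": 1}, {"dx": 0, "dy": 0, "dz": 0, "ax": 0, "ay": 0, "az": 0, "grip": 1}, {"dx": 0, "dy": 0, "dz": 0, "ax": 0, "ay": 0, "az": 0, "grip": 1}, {"dx": 0, "dy": 0, "dz": 0, "ax": 0, "ay": 0, "az": 0, "grip": 1}, {"dx": 0, "dy": 0, "dz": 0, "ax": 0, "ay": 0, "az": 0, "grip": 1}, {"dx": 0, "dy": 0, "dz": 0, "ax": 0, "ay": 0, "az": 0, "grip": 1}, {"dx": 0, "dy": 0, "dz": 0, "ax": 0, "ay": 0, "az": 0, "grip": 1}])

```text
clock: 10.78
ee_pos: [0.6225, -0.0862, 0.3363]
eef_rot: [-0.0, 0.999, 0.042, -0.0]
ft_force: [-0.1, -4.7, -0.7]
opening: 0.0115
```

```bash
python3 m.py 6
```

```text
10.78 chest [0.0645 0.0018 0.3363] Fc [-0.47 -4.63 -0.71] op 0.0115 th 1.4605 r 0.2312 Ftan -0.55
```

View pics/z6.png

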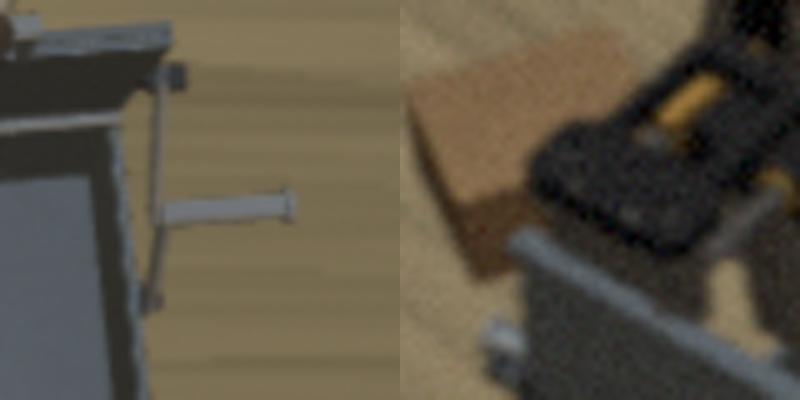

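Emit:
arm_command(increments=[{"dx": 0.04, "dy": 0, "dz": 0, "ax": 0, "ay": 0, "az": 0, "grip": 1}, {"dx": 0.04, "dy": 0, "dz": 0, "ax": 0, "ay": 0, "az": 0, "grip": 1}, {"dx": 0.04, "dy": 0, "dz": -0.01, "ax": 0, "ay": 0, "az": 0, "grip": 1}, {"dx": 0, "dy": 0, "dz": 0, "ax": 0, "ay": 0, "az": 0, "grip": 1}, {"dx": 0, "dy": 0, "dz": 0, "ax": 0, "ay": 0, "az": 0, "grip": 1}, {"dx": 0, "dy": 0, "dz": 0, "ax": 0, "ay": 0, "az": 0, "grip": 1}, {"dx": 0, "dy": 0, "dz": 0, "ax": 0, "ay": 0, "az": 0, "grip": 1}, {"dx": 0, "dy": 0, "dz": 0, "ax": 0, "ay": 0, "az": 0, "grip": 1}, {"dx": 0, "dy": 0, "dz": 0, "ax": 0, "ay": 0, "az": 0, "grip": 1}, {"dx": 0, "dy": 0, "dz": 0, "ax": 0, "ay": 0, "az": 0, "grip": 1}])

```text
clock: 11.72
ee_pos: [0.6255, -0.0859, 0.3366]
eef_rot: [-0.0, 0.999, 0.042, -0.0]
ft_force: [0.3, -4.5, -0.6]
opening: 0.0116
```

```bash
python3 m.py 7
```

```text
11.72 chest [0.0676 0.0018 0.3366] Fc [-0.04 -4.53 -0.59] op 0.0116 th 1.4737 r 0.2312 Ftan -0.10
```

View pics/z7.png

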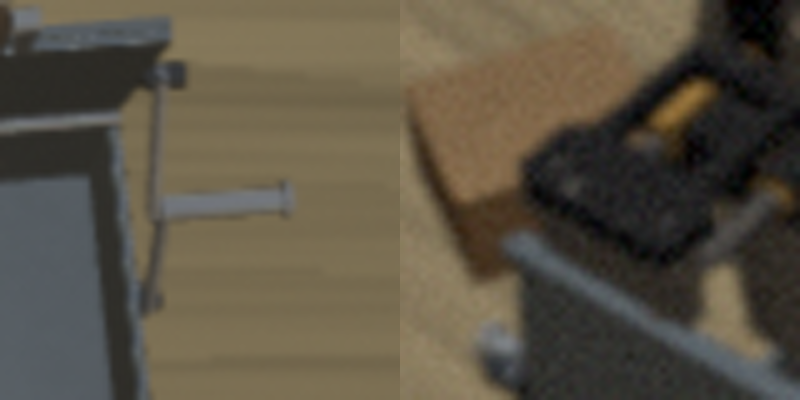

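Emit:
arm_command(increments=[{"dx": 0.04, "dy": 0, "dz": 0, "ax": 0, "ay": 0, "az": 0, "grip": 1}, {"dx": 0.03, "dy": 0, "dz": 0, "ax": 0, "ay": 0, "az": 0, "grip": 1}, {"dx": 0.03, "dy": 0, "dz": 0, "ax": 0, "ay": 0, "az": 0, "grip": 1}, {"dx": 0, "dy": 0, "dz": 0, "ax": 0, "ay": 0, "az": 0, "grip": 1}, {"dx": 0, "dy": 0, "dz": 0, "ax": 0, "ay": 0, "az": 0, "grip": 1}, {"dx": 0, "dy": 0, "dz": 0, "ax": 0, "ay": 0, "az": 0, "grip": 1}, {"dx": 0, "dy": 0, "dz": 0, "ax": 0, "ay": 0, "az": 0, "grip": 1}, {"dx": 0, "dy": 0, "dz": 0, "ax": 0, "ay": 0, "az": 0, "grip": 1}, {"dx": 0, "dy": 0, "dz": 0, "ax": 0, "ay": 0, "az": 0, "grip": 1}, {"dx": 0, "dy": 0, "dz": 0, "ax": 0, "ay": 0, "az": 0, "grip": 1}])

```text
clock: 12.65
ee_pos: [0.6281, -0.0856, 0.3367]
eef_rot: [-0.0, 0.999, 0.042, 0.0]
ft_force: [0.8, -4.1, 0.3]
opening: 0.0114
```

```bash
python3 m.py 8
```

```text
12.65 chest [0.0701 0.0019 0.3367] Fc [ 0.5  -4.13  0.34] op 0.0114 th 1.4847 r 0.2311 Ftan 0.53
```

View pics/z8.png

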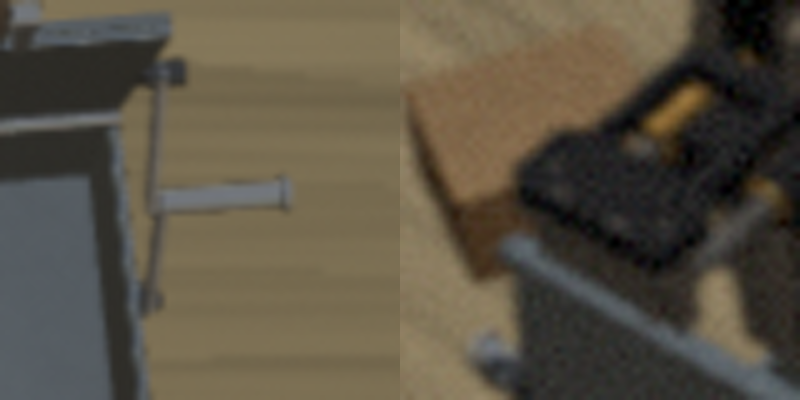

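Emit:
arm_command(increments=[{"dx": 0.03, "dy": 0, "dz": 0, "ax": 0, "ay": 0, "az": 0, "grip": 1}, {"dx": 0.02, "dy": 0, "dz": 0, "ax": 0, "ay": 0, "az": 0, "grip": 1}, {"dx": 0.02, "dy": 0, "dz": 0, "ax": 0, "ay": 0, "az": 0, "grip": 1}, {"dx": 0, "dy": 0, "dz": 0, "ax": 0, "ay": 0, "az": 0, "grip": 1}, {"dx": 0, "dy": 0, "dz": 0, "ax": 0, "ay": 0, "az": 0, "grip": 1}, {"dx": 0, "dy": 0, "dz": 0, "ax": 0, "ay": 0, "az": 0, "grip": 1}, {"dx": 0, "dy": 0, "dz": 0, "ax": 0, "ay": 0, "az": 0, "grip": 1}, {"dx": 0, "dy": 0, "dz": 0, "ax": 0, "ay": 0, "az": 0, "grip": 1}, {"dx": 0, "dy": 0, "dz": 0, "ax": 0, "ay": 0, "az": 0, "grip": 1}, {"dx": 0, "dy": 0, "dz": 0, "ax": 0, "ay": 0, "az": 0, "grip": 1}])

```text
clock: 13.58
ee_pos: [0.6298, -0.0855, 0.3368]
eef_rot: [0.0, 0.999, 0.042, 0.0]
ft_force: [-0.9, -2.6, 4.4]
opening: 0.0114
```

```bash
python3 m.py 9
```

```text
13.58 chest [0.0719 0.0019 0.3368] Fc [-1.15 -2.55  4.39] op 0.0114 th 1.4923 r 0.2310 Ftan -0.81
```

View pics/z9.png

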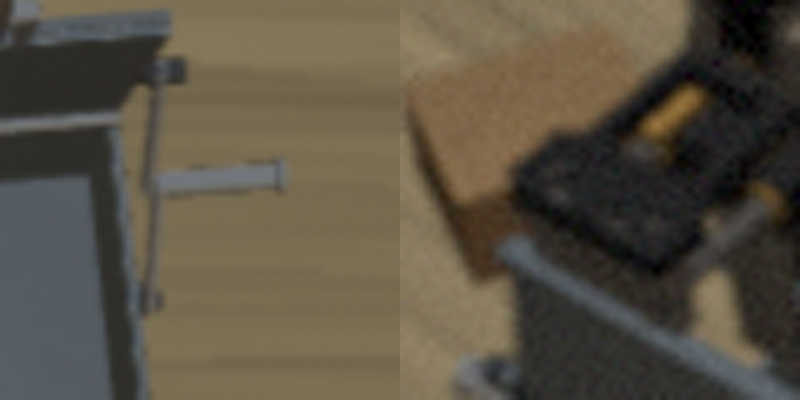

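Emit:
arm_command(increments=[{"dx": -0.04, "dy": 0, "dz": 0, "ax": 0, "ay": 0, "az": 0, "grip": 1}, {"dx": -0.04, "dy": 0, "dz": 0, "ax": 0, "ay": 0, "az": 0, "grip": 1}, {"dx": -0.04, "dy": 0, "dz": 0, "ax": 0, "ay": 0, "az": 0, "grip": 1}, {"dx": 0, "dy": 0, "dz": 0, "ax": 0, "ay": 0, "az": 0, "grip": 1}, {"dx": 0, "dy": 0, "dz": 0, "ax": 0, "ay": 0, "az": 0, "grip": 1}, {"dx": 0, "dy": 0, "dz": 0, "ax": 0, "ay": 0, "az": 0, "grip": 1}, {"dx": 0, "dy": 0, "dz": 0, "ax": 0, "ay": 0, "az": 0, "grip": 1}, {"dx": 0, "dy": 0, "dz": 0, "ax": 0, "ay": 0, "az": 0, "grip": 1}, {"dx": 0, "dy": 0, "dz": 0, "ax": 0, "ay": 0, "az": 0, "grip": 1}, {"dx": 0, "dy": 0, "dz": 0, "ax": 0, "ay": 0, "az": 0, "grip": 1}])

```text
clock: 14.52
ee_pos: [0.6268, -0.0858, 0.3365]
eef_rot: [-0.0, 0.999, 0.042, -0.0]
ft_force: [-0.6, -2.3, 2.3]
opening: 0.0113
```

```bash
python3 m.py 10
```

```text
14.52 chest [0.0689 0.0018 0.3365] Fc [-0.82 -2.21  2.31] op 0.0113 th 1.4792 r 0.2310 Ftan -0.61
```

View pics/z10.png

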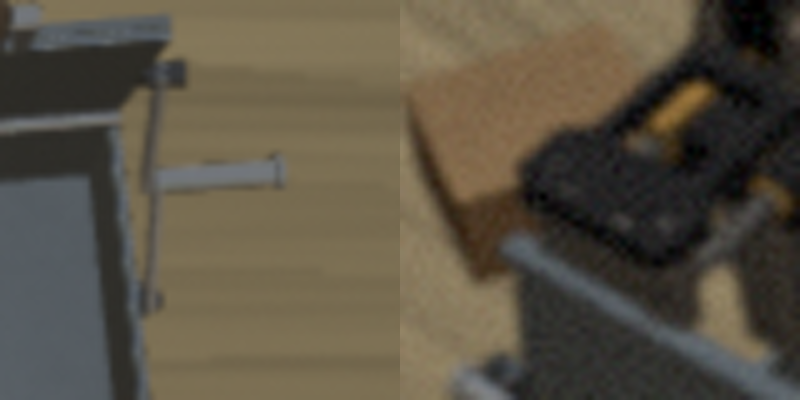

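Emit:
arm_command(increments=[{"dx": -0.05, "dy": 0, "dz": 0, "ax": 0, "ay": 0, "az": 0, "grip": 1}, {"dx": -0.05, "dy": 0, "dz": 0, "ax": 0, "ay": 0, "az": 0, "grip": 1}, {"dx": -0.05, "dy": 0, "dz": 0, "ax": 0, "ay": 0, "az": 0, "grip": 1}, {"dx": -0.05, "dy": 0, "dz": 0, "ax": 0, "ay": 0, "az": 0, "grip": 1}, {"dx": 0, "dy": 0, "dz": 0, "ax": 0, "ay": 0, "az": 0, "grip": 1}, {"dx": 0, "dy": 0, "dz": 0, "ax": 0, "ay": 0, "az": 0, "grip": 1}, {"dx": 0, "dy": 0, "dz": 0, "ax": 0, "ay": 0, "az": 0, "grip": 1}, {"dx": 0, "dy": 0, "dz": 0, "ax": 0, "ay": 0, "az": 0, "grip": 1}, {"dx": 0, "dy": 0, "dz": 0, "ax": 0, "ay": 0, "az": 0, "grip": 1}, {"dx": 0, "dy": 0, "dz": 0, "ax": 0, "ay": 0, "az": 0, "grip": 1}])

```text
clock: 15.45
ee_pos: [0.6217, -0.0862, 0.3361]
eef_rot: [-0.0, 0.999, 0.042, -0.0]
ft_force: [0.3, -4.0, -2.9]
opening: 0.0113
```

```bash
python3 m.py 11
```

```text
15.45 chest [0.0638 0.0019 0.3361] Fc [-0.03 -3.97 -2.89] op 0.0113 th 1.4571 r 0.2311 Ftan -0.35
```

View pics/z11.png

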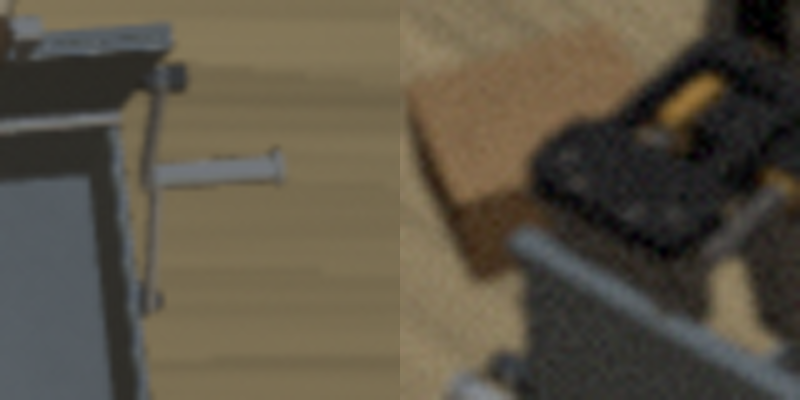

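Emit:
arm_command(increments=[{"dx": 0, "dy": 0, "dz": 0, "ax": 0, "ay": 0, "az": 0, "grip": 0.7}, {"dx": 0, "dy": 0, "dz": 0, "ax": 0, "ay": 0, "az": 0, "grip": 0.65}, {"dx": 0, "dy": 0, "dz": 0, "ax": 0, "ay": 0, "az": 0, "grip": 0.6}, {"dx": 0, "dy": 0, "dz": 0, "ax": 0, "ay": 0, "az": 0, "grip": 0.57}, {"dx": 0, "dy": 0, "dz": 0, "ax": 0, "ay": 0, "az": 0, "grip": 0.57}, {"dx": 0, "dy": 0, "dz": 0, "ax": 0, "ay": 0, "az": 0, "grip": 0.57}, {"dx": 0, "dy": 0, "dz": 0, "ax": 0, "ay": 0, "az": 0, "grip": 0.57}, {"dx": 0, "dy": 0, "dz": 0, "ax": 0, "ay": 0, "az": 0, "grip": 0.57}, {"dx": 0, "dy": 0, "dz": 0, "ax": 0, "ay": 0, "az": 0, "grip": 0.57}, {"dx": 0, "dy": 0, "dz": 0, "ax": 0, "ay": 0, "az": 0, "grip": 0.57}])

```text
clock: 16.38
ee_pos: [0.6218, -0.0862, 0.3366]
eef_rot: [-0.0, 0.999, 0.042, -0.0]
ft_force: [0.4, 0.3, 0.7]
opening: 0.0396
```

```bash
python3 m.py 12
```

```text
16.38 chest [0.0639 0.0018 0.3366] Fc [0.39 0.26 0.68] op 0.0396 th 1.4577 r 0.2316 Ftan 0.46
```

View pics/z12.png

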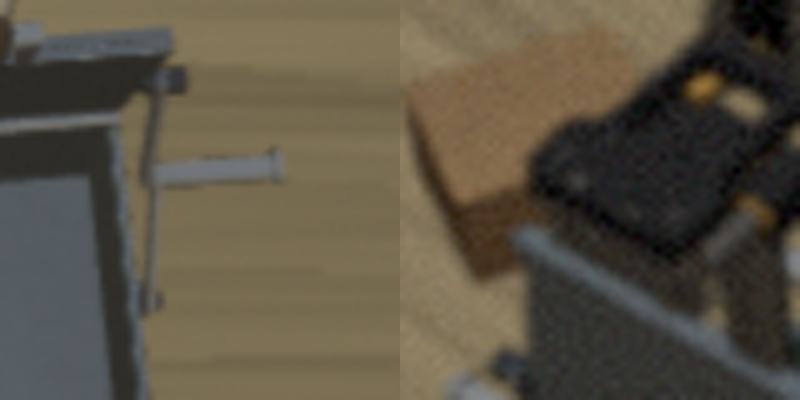

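Emit:
arm_command(increments=[{"dx": 0, "dy": 0, "dz": -0.3, "ax": 0, "ay": 0, "az": 0, "grip": 0.57}, {"dx": 0, "dy": 0, "dz": -0.4, "ax": 0, "ay": 0, "az": 0, "grip": 0.57}, {"dx": 0, "dy": 0, "dz": -0.5, "ax": 0, "ay": 0, "az": 0, "grip": 0.57}, {"dx": 0, "dy": 0, "dz": -0.6, "ax": 0, "ay": 0, "az": 0, "grip": 0.57}, {"dx": 0, "dy": 0, "dz": -0.6, "ax": 0, "ay": 0, "az": 0, "grip": 0.57}, {"dx": 0, "dy": 0, "dz": -0.6, "ax": 0, "ay": 0, "az": 0, "grip": 0.57}, {"dx": -0.5, "dy": 0, "dz": -0.3, "ax": 0, "ay": 0, "az": 0, "grip": 0.3}, {"dx": -0.7, "dy": -0.4, "dz": 0, "ax": 0, "ay": 0, "az": 0, "grip": 0}, {"dx": -0.8, "dy": -0.8, "dz": 0, "ax": 0, "ay": 0, "az": 0, "grip": 0}, {"dx": -0.8, "dy": -0.9, "dz": 0, "ax": 0, "ay": 0, "az": 0, "grip": 0}])

```text
clock: 17.32
ee_pos: [0.5472, -0.0401, 0.4207]
eef_rot: [0.0, 0.999, 0.041, 0.001]
ft_force: [0.1, 0.9, 0.1]
opening: 0.0642
```

```bash
python3 - <<'E'
from h import *
from scipy.optimize import minimize
o,p,R=pose();print(o['clock'],p,o['ft_force'])
cs={}
for cn in('top','scene'):
    c=snap(cn);r=trace('tin',cn)
    if r: cs[cn]=(c,r[0]['mask'],r[0]['score'])
t=np.linspace(0,2*np.pi,60)
def sil(c,x,y):
    P=np.array([[x+.031*np.cos(u),y+.031*np.sin(u),z] for z in(0,.08) for u in t])
    m=np.zeros((420,560),np.uint8);cv2.fillConvexPoly(m,cv2.convexHull((proj(c,P)*16).round().astype(np.int32)),1,shift=4);return m>0
def cost(q,ks=('top','scene')):
    return sum(1-(sil(cs[k][0],*q)&cs[k][1]).sum()/(sil(cs[k][0],*q)|cs[k][1]).sum() for k in ks if k in cs)
for ks in(('top','scene'),('top',),('scene',)):
    r=minimize(cost,[.534,.278],args=(ks,),method='Nelder-Mead',options=dict(initial_simplex=[[.534,.278],[.545,.278],[.534,.289]]));print(ks,r.x,r.fun)
E
```

```text
17.3167 [ 0.54715573 -0.04006748  0.42072747] [0.12643305 0.85004289 0.07112514]
('top', 'scene') [0.53612292 0.27784155] 0.3824694138823914
('top',) [0.53690574 0.27972117] 0.2919463087248322
('scene',) [0.5361575  0.27857538] 0.08584686774941996
```

```bash
python3 - <<'E'
from h import *
plan([((.536,.278,.2),down(np.pi/2),15,0),((.536,.278,.12),None,5,0)])
E
```

```text
---
{"dx":0.04,"dy":-0.85,"dz":0.59,"ax":0,"ay":0,"az":-0.83,"grip":0}, 
{"dx":0.12,"dy":-0.84,"dz":0.59,"ax":0,"ay":0,"az":-0.83,"grip":0}, 
{"dx":0.21,"dy":-0.82,"dz":0.58,"ax":0,"ay":0,"az":-0.83,"grip":0}, 
{"dx":0.28,"dy":-0.8,"dz":0.59,"ax":0,"ay":0,"az":-0.83,"grip":0}, 
{"dx":0.37,"dy":-0.77,"dz":0.59,"ax":0,"ay":0,"az":-0.83,"grip":0}, 
{"dx":0.43,"dy":-0.72,"dz":0.59,"ax":0,"ay":0,"az":-0.83,"grip":0}, 
{"dx":0.51,"dy":-0.68,"dz":0.59,"ax":0,"ay":0,"az":-0.83,"grip":0}, 
{"dx":0.58,"dy":-0.63,"dz":0.58,"ax":0,"ay":0,"az":-0.83,"grip":0}, 
{"dx":0.63,"dy":-0.56,"dz":0.59,"ax":0,"ay":0,"az":-0.83,"grip":0}, 
{"dx":0.69,"dy":-0.5,"dz":0.59,"ax":0,"ay":0,"az":-0.83,"grip":0}, 
---
{"dx":0.73,"dy":-0.43,"dz":0.59,"ax":0,"ay":0,"az":-0.83,"grip":0}, 
{"dx":0.77,"dy":-0.35,"dz":0.59,"ax":0,"ay":0,"az":-0.83,"grip":0}, 
{"dx":0.8,"dy":-0.28,"dz":0.58,"ax":0,"ay":0,"az":-0.83,"grip":0}, 
{"dx":0.83,"dy":-0.19,"dz":0.59,"ax":0,"ay":0,"az":-0.83,"grip":0}, 
{"dx":0.84,"dy":-0.11,"dz":0.59,"ax":0,"ay":0,"az":-0.83,"grip":0}, 
{"dx":0,"dy":0,"dz":0.64,"ax":0,"ay":0,"az":0,"grip":0}, 
{"dx":0,"dy":0,"dz":0.64,"ax":0,"ay":0,"az":0,"grip":0}, 
{"dx":0,"dy":-0.01,"dz":0.64,"ax":0,"ay":0,"az":0,"grip":0}, 
{"dx":0,"dy":0,"dz":0.64,"ax":0,"ay":0,"az":0,"grip":0}, 
{"dx":0,"dy":0,"dz":0.64,"ax":0,"ay":0,"az":0,"grip":0},
```

Emit:
arm_command(increments=[{"dx": 0.05, "dy": -0.85, "dz": 0, "ax": 0, "ay": 0, "az": -0.8, "grip": 0}, {"dx": 0.1, "dy": -0.85, "dz": 0, "ax": 0, "ay": 0, "az": -0.8, "grip": 0}, {"dx": 0.2, "dy": -0.8, "dz": 0.3, "ax": 0, "ay": 0, "az": -0.8, "grip": 0}, {"dx": 0.3, "dy": -0.8, "dz": 0.5, "ax": 0, "ay": 0, "az": -0.8, "grip": 0}, {"dx": 0.35, "dy": -0.75, "dz": 0.6, "ax": 0, "ay": 0, "az": -0.8, "grip": 0}, {"dx": 0.45, "dy": -0.7, "dz": 0.8, "ax": 0, "ay": 0, "az": -0.8, "grip": 0}, {"dx": 0.5, "dy": -0.7, "dz": 0.8, "ax": 0, "ay": 0, "az": -0.8, "grip": 0}, {"dx": 0.6, "dy": -0.65, "dz": 0.8, "ax": 0, "ay": 0, "az": -0.8, "grip": 0}, {"dx": 0.65, "dy": -0.55, "dz": 0.8, "ax": 0, "ay": 0, "az": -0.8, "grip": 0}, {"dx": 0.7, "dy": -0.5, "dz": 0.8, "ax": 0, "ay": 0, "az": -0.8, "grip": 0}])

```text
clock: 18.35
ee_pos: [0.5449, 0.1731, 0.2835]
eef_rot: [0.0, 0.866, 0.5, 0.0]
ft_force: [-0.1, 0.4, 1.8]
opening: 0.0918
```

```bash
python3 - <<'E'
from h import *
o,p,R=pose();print(o['clock'],p,o['ft_force'])
plan([((.536,.278,.15),down(np.pi/2),8,0),((.536,.278,.15),None,2,0)])
E
```

```text
18.35 [0.54492313 0.17314582 0.28353698] [-0.08627689  0.44997718  1.79559817]
---
{"dx":0.43,"dy":-0.3,"dz":0.67,"ax":0,"ay":0,"az":-0.54,"grip":0}, 
{"dx":0.45,"dy":-0.27,"dz":0.67,"ax":0,"ay":0,"az":-0.54,"grip":0}, 
{"dx":0.47,"dy":-0.25,"dz":0.66,"ax":0,"ay":0,"az":-0.54,"grip":0}, 
{"dx":0.48,"dy":-0.21,"dz":0.67,"ax":0,"ay":0,"az":-0.54,"grip":0}, 
{"dx":0.5,"dy":-0.18,"dz":0.67,"ax":0,"ay":0,"az":-0.54,"grip":0}, 
{"dx":0.5,"dy":-0.15,"dz":0.67,"ax":0,"ay":0,"az":-0.54,"grip":0}, 
{"dx":0.51,"dy":-0.11,"dz":0.66,"ax":0,"ay":0,"az":-0.54,"grip":0}, 
{"dx":0.52,"dy":-0.08,"dz":0.67,"ax":0,"ay":0,"az":-0.54,"grip":0}, 
{"dx":0,"dy":0,"dz":0,"ax":0,"ay":0,"az":0,"grip":0}, 
{"dx":0,"dy":0,"dz":0,"ax":0,"ay":0,"az":0,"grip":0},
```

Emit:
arm_command(increments=[{"dx": 0.43, "dy": -0.3, "dz": 0.65, "ax": 0, "ay": 0, "az": -0.54, "grip": 0}, {"dx": 0.45, "dy": -0.27, "dz": 0.65, "ax": 0, "ay": 0, "az": -0.54, "grip": 0}, {"dx": 0.47, "dy": -0.25, "dz": 0.65, "ax": 0, "ay": 0, "az": -0.54, "grip": 0}, {"dx": 0.48, "dy": -0.21, "dz": 0.65, "ax": 0, "ay": 0, "az": -0.54, "grip": 0}, {"dx": 0.5, "dy": -0.18, "dz": 0.65, "ax": 0, "ay": 0, "az": -0.54, "grip": 0}, {"dx": 0.5, "dy": -0.15, "dz": 0.65, "ax": 0, "ay": 0, "az": -0.54, "grip": 0}, {"dx": 0.5, "dy": -0.1, "dz": 0.65, "ax": 0, "ay": 0, "az": -0.54, "grip": 0}, {"dx": 0.5, "dy": -0.1, "dz": 0.65, "ax": 0, "ay": 0, "az": -0.54, "grip": 0}, {"dx": 0, "dy": 0, "dz": 0, "ax": 0, "ay": 0, "az": 0, "grip": 0}, {"dx": 0, "dy": 0, "dz": 0, "ax": 0, "ay": 0, "az": 0, "grip": 0}])

```text
clock: 19.18
ee_pos: [0.5351, 0.2764, 0.1534]
eef_rot: [-0.0, 0.711, 0.704, -0.001]
ft_force: [0.9, -0.3, -0.4]
opening: 0.0917
```

```bash
python3 - <<'E'
from h import *
o,p,R=pose();print(o['clock'],p,R.as_matrix()[:,0],o['ft_force'])
zoom('scene','s13.png',170,120,470,420,600,600)
plan([((.536,.278,.05),down(np.pi/2),6,0)])
E
```

```text
19.1833 [0.53512513 0.27644648 0.15335294] [ 9.78280521e-03  9.99951684e-01 -9.62845335e-04] [ 0.88735138 -0.28624128 -0.41507312]
---
{"dx":0.01,"dy":0,"dz":0.7,"ax":0,"ay":0,"az":-0.01,"grip":0}, 
{"dx":0.01,"dy":0,"dz":0.69,"ax":0,"ay":0,"az":-0.01,"grip":0}, 
{"dx":0.02,"dy":0,"dz":0.7,"ax":0,"ay":0,"az":-0.01,"grip":0}, 
{"dx":0.01,"dy":0,"dz":0.7,"ax":0,"ay":0,"az":-0.01,"grip":0}, 
{"dx":0.01,"dy":0,"dz":0.7,"ax":0,"ay":0,"az":-0.01,"grip":0}, 
{"dx":0.01,"dy":0,"dz":0.69,"ax":0,"ay":0,"az":-0.01,"grip":0},
```

View pics/s13.png

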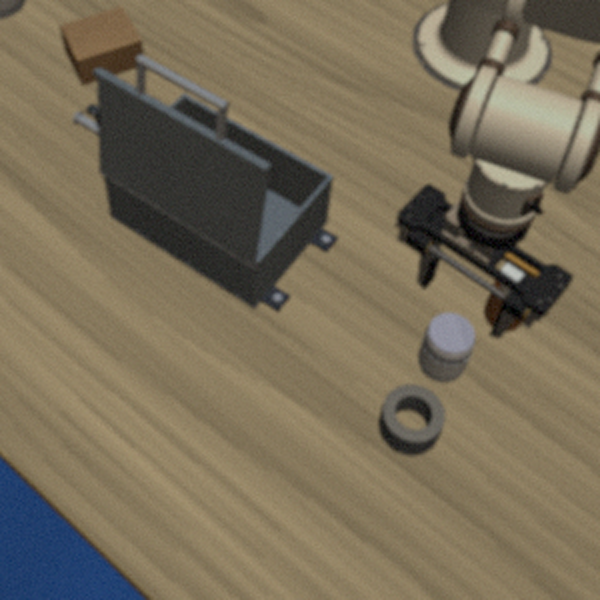

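Emit:
arm_command(increments=[{"dx": 0.02, "dy": 0, "dz": 0.7, "ax": 0, "ay": 0, "az": 0, "grip": 0}, {"dx": 0.02, "dy": 0, "dz": 0.7, "ax": 0, "ay": 0, "az": 0, "grip": 0}, {"dx": 0.01, "dy": 0, "dz": 0.7, "ax": 0, "ay": 0, "az": 0, "grip": 0}, {"dx": 0.01, "dy": 0, "dz": 0.7, "ax": 0, "ay": 0, "az": 0, "grip": 0}, {"dx": 0, "dy": 0, "dz": 0.7, "ax": 0, "ay": 0, "az": 0, "grip": 0}, {"dx": 0, "dy": 0, "dz": 0.6, "ax": 0, "ay": 0, "az": 0, "grip": 0}, {"dx": 0, "dy": 0, "dz": 0, "ax": 0, "ay": 0, "az": 0, "grip": 0}, {"dx": 0, "dy": 0, "dz": 0, "ax": 0, "ay": 0, "az": 0, "grip": 0.3}, {"dx": 0, "dy": 0, "dz": 0, "ax": 0, "ay": 0, "az": 0, "grip": 0.5}, {"dx": 0, "dy": 0, "dz": 0, "ax": 0, "ay": 0, "az": 0, "grip": 0.5}], squeeze=20)

```text
clock: 20.07
ee_pos: [0.5365, 0.2784, 0.0537]
eef_rot: [0.001, 0.71, 0.704, 0.002]
ft_force: [-0.6, 0.4, 0.6]
opening: 0.0741
```

Emit:
arm_command(increments=[{"dx": 0, "dy": 0, "dz": 0, "ax": 0, "ay": 0, "az": 0, "grip": 0.5}, {"dx": 0, "dy": 0, "dz": 0, "ax": 0, "ay": 0, "az": 0, "grip": 0.5}, {"dx": 0, "dy": 0, "dz": 0, "ax": 0, "ay": 0, "az": 0, "grip": 0.5}, {"dx": 0, "dy": 0, "dz": -0.1, "ax": 0, "ay": 0, "az": 0, "grip": 0.5}, {"dx": 0, "dy": 0, "dz": -0.2, "ax": 0, "ay": 0, "az": 0, "grip": 0.5}, {"dx": 0, "dy": 0, "dz": -0.3, "ax": 0, "ay": 0, "az": 0, "grip": 0.5}, {"dx": 0, "dy": 0, "dz": -0.4, "ax": 0, "ay": 0, "az": 0, "grip": 0.5}, {"dx": 0, "dy": 0, "dz": -0.5, "ax": 0, "ay": 0, "az": 0, "grip": 0.5}, {"dx": 0, "dy": 0, "dz": -0.5, "ax": 0, "ay": 0, "az": 0, "grip": 0.5}, {"dx": 0, "dy": 0, "dz": -0.5, "ax": 0, "ay": 0, "az": 0, "grip": 0.5}], squeeze=20)

```text
clock: 20.9
ee_pos: [0.5351, 0.2784, 0.116]
eef_rot: [0.0, 0.71, 0.704, 0.001]
ft_force: [0.2, -0.2, -4.0]
opening: 0.0615
```

```bash
python3 - <<'E'
from h import *
o,p,R=pose();print(o['clock'],p,R.as_matrix()[:,0],o['ft_force'],o['opening'])
zoom('scene','s14.png',320,200,470,350,500,500)
E
```

```text
20.9 [0.535122   0.27842485 0.11595329] [8.31439748e-03 9.99965375e-01 3.45610740e-04] [ 0.19027105 -0.17642268 -3.97292403] 0.06153000613743383
```

View pics/s14.png

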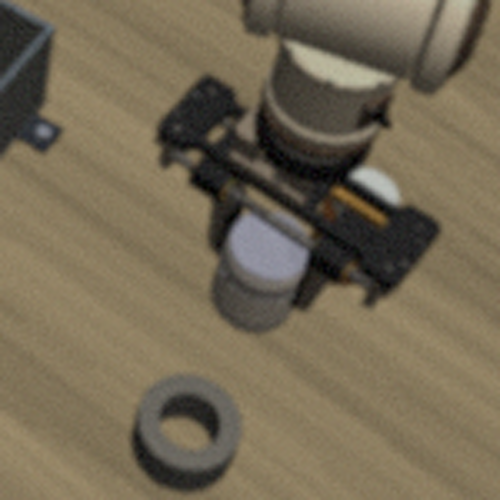

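```bash
python3 - <<'E'
from h import *
t=cw((-.035,.01,0));print(t)
plan([((.535,.2,.2),None,6,.5),((t[0],t[1],.215),down(np.pi/2+YAW),14,.5)])
E
```

```text
[ 0.5226035 -0.0860754  0.       ]
---
{"dx":-0.53,"dy":-0.01,"dz":-0.54,"ax":0,"ay":0,"az":0,"grip":0.5}, 
{"dx":-0.52,"dy":0,"dz":-0.54,"ax":0,"ay":0,"az":0,"grip":0.5}, 
{"dx":-0.53,"dy":-0.01,"dz":-0.54,"ax":0,"ay":0,"az":0,"grip":0.5}, 
{"dx":-0.52,"dy":0,"dz":-0.54,"ax":0,"ay":0,"az":0,"grip":0.5}, 
{"dx":-0.53,"dy":-0.01,"dz":-0.54,"ax":0,"ay":0,"az":0,"grip":0.5}, 
{"dx":-0.52,"dy":0,"dz":-0.54,"ax":0,"ay":0,"az":0,"grip":0.5}, 
{"dx":-0.82,"dy":-0.03,"dz":-0.04,"ax":0,"ay":0,"az":-0.05,"grip":0.5}, 
{"dx":-0.82,"dy":-0.03,"dz":-0.05,"ax":0,"ay":0,"az":-0.05,"grip":0.5}, 
{"dx":-0.81,"dy":-0.04,"dz":-0.04,"ax":0,"ay":0,"az":-0.05,"grip":0.5}, 
{"dx":-0.82,"dy":-0.04,"dz":-0.05,"ax":0,"ay":0,"az":-0.05,"grip":0.5}, 
---
{"dx":-0.82,"dy":-0.05,"dz":-0.04,"ax":0,"ay":0,"az":-0.05,"grip":0.5}, 
{"dx":-0.81,"dy":-0.05,"dz":-0.05,"ax":0,"ay":0,"az":-0.05,"grip":0.5}, 
{"dx":-0.82,"dy":-0.06,"dz":-0.04,"ax":0,"ay":0,"az":-0.05,"grip":0.5}, 
{"dx":-0.82,"dy":-0.07,"dz":-0.05,"ax":0,"ay":0,"az":-0.05,"grip":0.5}, 
{"dx":-0.81,"dy":-0.06,"dz":-0.04,"ax":0,"ay":0,"az":-0.05,"grip":0.5}, 
{"dx":-0.82,"dy":-0.08,"dz":-0.05,"ax":0,"ay":0,"az":-0.05,"grip":0.5}, 
{"dx":-0.81,"dy":-0.07,"dz":-0.04,"ax":0,"ay":0,"az":-0.05,"grip":0.5}, 
{"dx":-0.82,"dy":-0.09,"dz":-0.05,"ax":0,"ay":0,"az":-0.05,"grip":0.5}, 
{"dx":-0.81,"dy":-0.08,"dz":-0.04,"ax":0,"ay":0,"az":-0.05,"grip":0.5}, 
{"dx":-0.81,"dy":-0.09,"dz":-0.05,"ax":0,"ay":0,"az":-0.05,"grip":0.5},
```

Emit:
arm_command(increments=[{"dx": -0.4, "dy": 0, "dz": -0.55, "ax": 0, "ay": 0, "az": 0, "grip": 0.5}, {"dx": -0.5, "dy": 0, "dz": -0.55, "ax": 0, "ay": 0, "az": 0, "grip": 0.5}, {"dx": -0.6, "dy": 0, "dz": -0.55, "ax": 0, "ay": 0, "az": 0, "grip": 0.5}, {"dx": -0.7, "dy": 0, "dz": -0.55, "ax": 0, "ay": 0, "az": 0, "grip": 0.5}, {"dx": -0.8, "dy": 0, "dz": -0.55, "ax": 0, "ay": 0, "az": 0, "grip": 0.5}, {"dx": -0.8, "dy": 0, "dz": -0.55, "ax": 0, "ay": 0, "az": 0, "grip": 0.5}, {"dx": -0.8, "dy": -0.04, "dz": -0.05, "ax": 0, "ay": 0, "az": -0.05, "grip": 0.5}, {"dx": -0.8, "dy": -0.04, "dz": -0.05, "ax": 0, "ay": 0, "az": -0.05, "grip": 0.5}, {"dx": -0.8, "dy": -0.04, "dz": -0.05, "ax": 0, "ay": 0, "az": -0.05, "grip": 0.5}, {"dx": -0.8, "dy": -0.04, "dz": -0.05, "ax": 0, "ay": 0, "az": -0.05, "grip": 0.5}])

```text
clock: 21.78
ee_pos: [0.53, 0.1024, 0.2024]
eef_rot: [0.0, 0.701, 0.713, 0.0]
ft_force: [0.4, -0.3, -3.6]
opening: 0.0618
```

```bash
python3 - <<'E'
from h import *
t=cw((-.035,.01,0));o,p,R=pose();print(p,o['opening'])
plan([((t[0],t[1],.215),down(np.pi/2+YAW),9,.5)])
E
```

```text
[0.52997638 0.10235162 0.2023938 ] 0.061782349412613596
---
{"dx":-0.84,"dy":-0.05,"dz":-0.06,"ax":0,"ay":0,"az":-0.06,"grip":0.5}, 
{"dx":-0.83,"dy":-0.05,"dz":-0.05,"ax":0,"ay":0,"az":-0.06,"grip":0.5}, 
{"dx":-0.84,"dy":-0.06,"dz":-0.06,"ax":0,"ay":0,"az":-0.06,"grip":0.5}, 
{"dx":-0.84,"dy":-0.06,"dz":-0.05,"ax":0,"ay":0,"az":-0.06,"grip":0.5}, 
{"dx":-0.83,"dy":-0.07,"dz":-0.06,"ax":0,"ay":0,"az":-0.06,"grip":0.5}, 
{"dx":-0.83,"dy":-0.08,"dz":-0.06,"ax":0,"ay":0,"az":-0.06,"grip":0.5}, 
{"dx":-0.84,"dy":-0.08,"dz":-0.05,"ax":0,"ay":0,"az":-0.06,"grip":0.5}, 
{"dx":-0.83,"dy":-0.09,"dz":-0.06,"ax":0,"ay":0,"az":-0.06,"grip":0.5}, 
{"dx":-0.84,"dy":-0.09,"dz":-0.05,"ax":0,"ay":0,"az":-0.06,"grip":0.5},
```

Emit:
arm_command(increments=[{"dx": -0.83, "dy": -0.05, "dz": -0.03, "ax": 0, "ay": 0, "az": -0.06, "grip": 0.5}, {"dx": -0.83, "dy": -0.05, "dz": -0.03, "ax": 0, "ay": 0, "az": -0.06, "grip": 0.5}, {"dx": -0.83, "dy": -0.06, "dz": -0.03, "ax": 0, "ay": 0, "az": -0.06, "grip": 0.5}, {"dx": -0.83, "dy": -0.06, "dz": -0.03, "ax": 0, "ay": 0, "az": -0.06, "grip": 0.5}, {"dx": -0.83, "dy": -0.07, "dz": -0.03, "ax": 0, "ay": 0, "az": -0.06, "grip": 0.5}, {"dx": -0.83, "dy": -0.08, "dz": -0.03, "ax": 0, "ay": 0, "az": -0.06, "grip": 0.5}, {"dx": -0.75, "dy": -0.08, "dz": 0, "ax": 0, "ay": 0, "az": -0.06, "grip": 0.5}, {"dx": -0.65, "dy": -0.08, "dz": 0, "ax": 0, "ay": 0, "az": -0.06, "grip": 0.5}, {"dx": -0.5, "dy": -0.08, "dz": 0, "ax": 0, "ay": 0, "az": -0.06, "grip": 0.5}, {"dx": 0, "dy": 0, "dz": 0, "ax": 0, "ay": 0, "az": 0, "grip": 0.5}])

```text
clock: 22.62
ee_pos: [0.5221, -0.0716, 0.2068]
eef_rot: [0.001, 0.679, 0.734, -0.0]
ft_force: [-0.1, 0.0, -4.3]
opening: 0.0614
```

```bash
python3 - <<'E'
from h import *
t=cw((-.035,.01,0));o,p,R=pose();print(p,wc(p),o['opening'])
zoom('scene','s15.png',180,80,380,280,500,500)
plan([((t[0],t[1],.065),down(np.pi/2+YAW),10,.5)])
E
```

```text
[ 0.52206154 -0.07156     0.20676268] [-0.03436137  0.02451146  0.20676268] 0.061389806206417374
---
{"dx":-0.06,"dy":0,"dz":0.57,"ax":0,"ay":0,"az":0,"grip":0.5}, 
{"dx":-0.07,"dy":-0.01,"dz":0.56,"ax":0,"ay":0,"az":0,"grip":0.5}, 
{"dx":-0.06,"dy":0,"dz":0.57,"ax":0,"ay":0,"az":0,"grip":0.5}, 
{"dx":-0.06,"dy":0,"dz":0.57,"ax":0,"ay":0,"az":0,"grip":0.5}, 
{"dx":-0.07,"dy":-0.01,"dz":0.56,"ax":0,"ay":0,"az":0,"grip":0.5}, 
{"dx":-0.06,"dy":0,"dz":0.57,"ax":0,"ay":0,"az":0,"grip":0.5}, 
{"dx":-0.06,"dy":0,"dz":0.57,"ax":0,"ay":0,"az":0,"grip":0.5}, 
{"dx":-0.07,"dy":-0.01,"dz":0.56,"ax":0,"ay":0,"az":0,"grip":0.5}, 
{"dx":-0.06,"dy":0,"dz":0.57,"ax":0,"ay":0,"az":0,"grip":0.5}, 
{"dx":-0.06,"dy":0,"dz":0.57,"ax":0,"ay":0,"az":0,"grip":0.5},
```

View pics/s15.png

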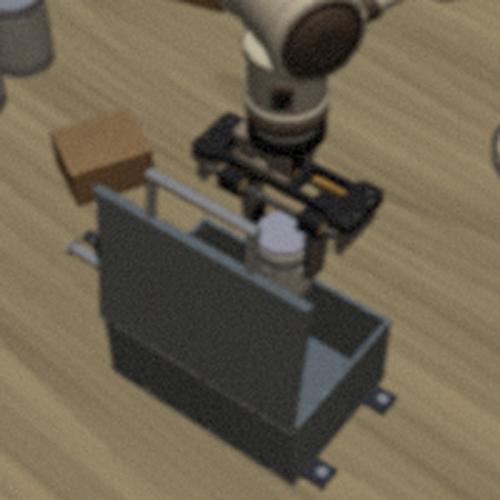

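Emit:
arm_command(increments=[{"dx": -0.05, "dy": 0, "dz": 0.6, "ax": 0, "ay": 0, "az": 0, "grip": 0.5}, {"dx": -0.05, "dy": 0, "dz": 0.6, "ax": 0, "ay": 0, "az": 0, "grip": 0.5}, {"dx": -0.05, "dy": 0, "dz": 0.6, "ax": 0, "ay": 0, "az": 0, "grip": 0.5}, {"dx": -0.05, "dy": 0, "dz": 0.6, "ax": 0, "ay": 0, "az": 0, "grip": 0.5}, {"dx": 0, "dy": 0, "dz": 0.6, "ax": 0, "ay": 0, "az": 0, "grip": 0.5}, {"dx": 0, "dy": 0, "dz": 0.6, "ax": 0, "ay": 0, "az": 0, "grip": 0.5}, {"dx": 0, "dy": 0, "dz": 0.6, "ax": 0, "ay": 0, "az": 0, "grip": 0.5}, {"dx": 0, "dy": 0, "dz": 0.6, "ax": 0, "ay": 0, "az": 0, "grip": 0.5}, {"dx": 0, "dy": 0, "dz": 0.5, "ax": 0, "ay": 0, "az": 0, "grip": 0.5}, {"dx": 0, "dy": 0, "dz": 0.3, "ax": 0, "ay": 0, "az": 0, "grip": 0.5}])

```text
clock: 23.5
ee_pos: [0.5218, -0.073, 0.0648]
eef_rot: [-0.001, 0.678, 0.735, -0.0]
ft_force: [0.2, 1.0, -4.5]
opening: 0.0615
```

```bash
python3 -c "
from h import *
o,p,R=pose();print(p,wc(p),o['ft_force'],R.as_matrix()[:,2])"
```

```text
[ 0.52176989 -0.0729786   0.06484584] [-0.03476726  0.02312123  0.06484584] [ 0.19993101  0.9863328  -4.54307949] [-0.00173473  0.00111453 -0.99999787]
```

Emit:
arm_command(increments=[{"dx": 0, "dy": 0, "dz": 0.04, "ax": 0, "ay": 0, "az": 0, "grip": 0.5}, {"dx": 0, "dy": 0, "dz": 0.04, "ax": 0, "ay": 0, "az": 0, "grip": 0.5}, {"dx": 0, "dy": 0, "dz": 0.04, "ax": 0, "ay": 0, "az": 0, "grip": 0.5}, {"dx": 0, "dy": 0, "dz": 0.04, "ax": 0, "ay": 0, "az": 0, "grip": 0.5}, {"dx": 0, "dy": 0, "dz": 0, "ax": 0, "ay": 0, "az": 0, "grip": 0.5}, {"dx": 0, "dy": 0, "dz": 0, "ax": 0, "ay": 0, "az": 0, "grip": 0.5}, {"dx": 0, "dy": 0, "dz": 0, "ax": 0, "ay": 0, "az": 0, "grip": 0.5}, {"dx": 0, "dy": 0, "dz": 0, "ax": 0, "ay": 0, "az": 0, "grip": 0.5}, {"dx": 0, "dy": 0, "dz": 0, "ax": 0, "ay": 0, "az": 0, "grip": 0.5}, {"dx": 0, "dy": 0, "dz": 0, "ax": 0, "ay": 0, "az": 0, "grip": 0.5}])

```text
clock: 24.33
ee_pos: [0.5225, -0.0743, 0.0622]
eef_rot: [0.0, 0.678, 0.735, 0.0]
ft_force: [0.1, -0.3, -3.8]
opening: 0.0618
```

Emit:
arm_command(increments=[{"dx": 0, "dy": 0, "dz": 0.03, "ax": 0, "ay": 0, "az": 0, "grip": 0.5}, {"dx": 0, "dy": 0, "dz": 0.03, "ax": 0, "ay": 0, "az": 0, "grip": 0.5}, {"dx": 0, "dy": 0, "dz": 0.03, "ax": 0, "ay": 0, "az": 0, "grip": 0.5}, {"dx": 0, "dy": 0, "dz": 0.03, "ax": 0, "ay": 0, "az": 0, "grip": 0.5}, {"dx": 0, "dy": 0, "dz": 0, "ax": 0, "ay": 0, "az": 0, "grip": 0.5}, {"dx": 0, "dy": 0, "dz": 0, "ax": 0, "ay": 0, "az": 0, "grip": 0.5}, {"dx": 0, "dy": 0, "dz": 0, "ax": 0, "ay": 0, "az": 0, "grip": 0.5}, {"dx": 0, "dy": 0, "dz": 0, "ax": 0, "ay": 0, "az": 0, "grip": 0.5}, {"dx": 0, "dy": 0, "dz": 0, "ax": 0, "ay": 0, "az": 0, "grip": 0.5}, {"dx": 0, "dy": 0, "dz": 0, "ax": 0, "ay": 0, "az": 0, "grip": 0.5}])

```text
clock: 25.17
ee_pos: [0.5224, -0.0742, 0.0591]
eef_rot: [-0.0, 0.678, 0.735, -0.0]
ft_force: [0.5, -0.1, -3.8]
opening: 0.0616
```

Emit:
arm_command(increments=[{"dx": 0, "dy": 0, "dz": 0.03, "ax": 0, "ay": 0, "az": 0, "grip": 0.5}, {"dx": 0, "dy": 0, "dz": 0.03, "ax": 0, "ay": 0, "az": 0, "grip": 0.5}, {"dx": 0, "dy": 0, "dz": 0.03, "ax": 0, "ay": 0, "az": 0, "grip": 0.5}, {"dx": 0, "dy": 0, "dz": 0.02, "ax": 0, "ay": 0, "az": 0, "grip": 0.5}, {"dx": 0, "dy": 0, "dz": 0, "ax": 0, "ay": 0, "az": 0, "grip": 0.5}, {"dx": 0, "dy": 0, "dz": 0, "ax": 0, "ay": 0, "az": 0, "grip": 0.5}, {"dx": 0, "dy": 0, "dz": 0, "ax": 0, "ay": 0, "az": 0, "grip": 0.5}, {"dx": 0, "dy": 0, "dz": 0, "ax": 0, "ay": 0, "az": 0, "grip": 0.5}, {"dx": 0, "dy": 0, "dz": 0, "ax": 0, "ay": 0, "az": 0, "grip": 0.5}, {"dx": 0, "dy": 0, "dz": 0, "ax": 0, "ay": 0, "az": 0, "grip": 0.5}])

```text
clock: 26.0
ee_pos: [0.5229, -0.0743, 0.0589]
eef_rot: [-0.0, 0.678, 0.735, -0.0]
ft_force: [-9.2, 3.1, 16.2]
opening: 0.0615
```

Emit:
arm_command(increments=[{"dx": 0, "dy": 0, "dz": -0.06, "ax": 0, "ay": 0, "az": 0, "grip": 0.5}, {"dx": 0, "dy": 0, "dz": -0.02, "ax": 0, "ay": 0, "az": 0, "grip": 0.5}, {"dx": 0, "dy": 0, "dz": 0, "ax": 0, "ay": 0, "az": 0, "grip": 0.3}, {"dx": 0, "dy": 0, "dz": 0, "ax": 0, "ay": 0, "az": 0, "grip": 0.2}, {"dx": 0, "dy": 0, "dz": 0, "ax": 0, "ay": 0, "az": 0, "grip": 0.1}, {"dx": 0, "dy": 0, "dz": 0, "ax": 0, "ay": 0, "az": 0, "grip": 0}, {"dx": 0, "dy": 0, "dz": 0, "ax": 0, "ay": 0, "az": 0, "grip": 0}, {"dx": 0, "dy": 0, "dz": -0.4, "ax": 0, "ay": 0, "az": 0, "grip": 0}, {"dx": 0, "dy": 0, "dz": -0.7, "ax": 0, "ay": 0, "az": 0, "grip": 0}, {"dx": 0, "dy": 0, "dz": -0.9, "ax": 0, "ay": 0, "az": 0, "grip": 0}])

```text
clock: 26.83
ee_pos: [0.5213, -0.0738, 0.1081]
eef_rot: [-0.002, 0.678, 0.735, -0.001]
ft_force: [0.7, 0.5, -0.8]
opening: 0.0918
```

Emit:
arm_command(increments=[{"dx": 0, "dy": 0, "dz": -0.9, "ax": 0, "ay": 0, "az": 0, "grip": 0}, {"dx": 0, "dy": 0, "dz": -0.9, "ax": 0, "ay": 0, "az": 0, "grip": 0}, {"dx": 0, "dy": 0, "dz": -0.9, "ax": 0, "ay": 0, "az": 0, "grip": 0}, {"dx": 0, "dy": 0, "dz": -0.9, "ax": 0, "ay": 0, "az": 0, "grip": 0}, {"dx": 0, "dy": 0.7, "dz": -0.8, "ax": 0, "ay": 0, "az": 0, "grip": 0.3}, {"dx": 0, "dy": 0.9, "dz": -0.5, "ax": 0, "ay": 0, "az": 0, "grip": 0.5}, {"dx": -0.5, "dy": -0.9, "dz": -0.2, "ax": 0, "ay": 0, "az": 0, "grip": 0.5}, {"dx": -0.8, "dy": -0.9, "dz": 0, "ax": 0, "ay": 0, "az": 0, "grip": 0.5}, {"dx": -0.8, "dy": 0, "dz": 0, "ax": 0, "ay": 0, "az": 0.5, "grip": 0.5}, {"dx": -0.8, "dy": 0, "dz": 0, "ax": 0, "ay": 0, "az": 0.5, "grip": 0.5}])

```text
clock: 27.67
ee_pos: [0.5216, -0.1476, 0.2367]
eef_rot: [0.0, 0.722, 0.692, 0.0]
ft_force: [-0.3, -0.1, 0.5]
opening: 0.0542
```

```bash
python3 - <<'E'
from h import *
o,p,R=pose();print(o['clock'],p,wc(p),o['ft_force'],R.as_matrix()[:,0])
zoom('scene','s16.png',180,80,380,280,390,390)
zoom('top','t16.png',230,140,400,310,390,390)
a,b=cv2.imread('pics/t16.png'),cv2.imread('pics/s16.png');cv2.imwrite('pics/z16.png',np.hstack([a,b]))
E
```

```text
27.6667 [ 0.52157856 -0.1475797   0.23672194] [-0.04101634 -0.05121791  0.23672194] [-0.30160267 -0.13946681  0.51768628] [ 4.21456585e-02  9.99111431e-01 -3.02042438e-04]
```

View pics/z16.png

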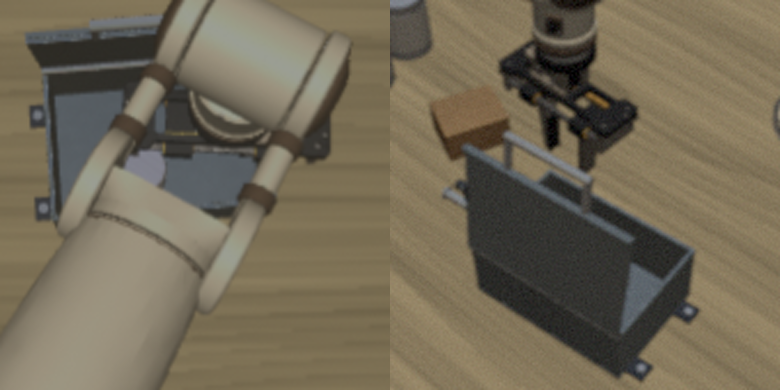

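```bash
cat >> h.py <<'E'
from scipy.optimize import brentq
def brace(th,e,side=-1):
    f=np.array([-.005,.055+e]);P=np.array([.09-.1*np.cos(th),.111+.1*np.sin(th)]);d=P-f;L=np.hypot(*d)
    h=np.sqrt(max(.086**2-L*L/4,0)); return (P+f)/2-side*h*np.array([-d[1],d[0]])/L*(-1 if 0 else 1)*1, L, P
E
python3 - <<'E'
from h import *
np.set_printoptions(precision=4,suppress=True)
b=snap('top')
f=lambda p:(np.array(p,float)+.5)/5-.5+[320,140]
for n,p in(('fl',(278,164)),('root',(156,174))): print(n,[wc(atz(b,f(p),z)) for z in(.13,.14)])
for n,p in(('boss out',(187,79)),('boss in',(165,78)),): print(n,[wc(atz(b,f(p),z)) for z in(.21,)])
for e in(.005,.0065,.008):
    Lf=lambda t:brace(t,e)[1]
    tt=brentq(lambda t:Lf(t)-.172,1,1.57);tl=brentq(lambda t:Lf(t)-.172*np.cos(.18),1,tt)
    k,L,P=brace(tl,e,-1);k2=brace(tl,e,1)[0];print(e,'taut',tt,'lock',tl,'knee',k,k2,'P',P)
    print('closed',brace(0,e,-1)[0],brace(0,e,1)[0])
E
```

```text
fl [array([ 0.0499, -0.208 ,  0.13  ]), array([ 0.0473, -0.2056,  0.14  ])]
root [array([ 0.0496, -0.1424,  0.13  ]), array([ 0.047 , -0.1407,  0.14  ])]
boss out [array([ 0.0759, -0.1494,  0.21  ])]
boss in [array([ 0.0773, -0.1386,  0.21  ])]
0.005 taut 1.4560737330569726 lock 1.4091832950114263 knee [0.0208 0.142 ] [0.0481 0.1277] P [0.0739 0.2097]
closed [-0.0892  0.0775] [0.0742 0.0935]
0.0065 taut 1.478602299849975 lock 1.4312279706379736 knee [0.022  0.1431] [0.0491 0.1284] P [0.0761 0.21  ]
closed [-0.0894  0.078 ] [0.0744 0.0945]
0.008 taut 1.5011746767369696 lock 1.453313635468449 knee [0.0232 0.1442] [0.05   0.1291] P [0.0783 0.2103]
closed [-0.0896  0.0784] [0.0746 0.0956]
```

```bash
cat >> h.py <<'E'
def tilt(t,yaw=None):
    yaw=YAW if yaw is None else yaw
    s,c=np.sin(t),np.cos(t)
    M=np.column_stack([[1,0,0],[0,-c,-s],[0,s,-c]])
    return Ro.from_euler('z',yaw)*Ro.from_matrix(M)
E
python3 - <<'E'
from h import *
T=tilt(.22)
pin=np.array([.0495,-.19,.1287]); zt=np.array([0,np.sin(.22),-np.cos(.22)])
pre=pin-.075*zt;print(pre)
s=plan([(cw((-.03,-.25,.27)),None,10,.5),(cw((.03,-.25,.27)),T,14,.5),(cw(pre),None,6,.5)])
E
```

```text
[ 0.0495     -0.20636722  0.20189231]
---
{"dx":-0.78,"dy":0.14,"dz":-0.13,"ax":0,"ay":0,"az":0,"grip":0.5}, 
{"dx":-0.79,"dy":0.14,"dz":-0.14,"ax":0,"ay":0,"az":0,"grip":0.5}, 
{"dx":-0.78,"dy":0.14,"dz":-0.13,"ax":0,"ay":0,"az":0,"grip":0.5}, 
{"dx":-0.78,"dy":0.13,"dz":-0.14,"ax":0,"ay":0,"az":0,"grip":0.5}, 
{"dx":-0.79,"dy":0.14,"dz":-0.13,"ax":0,"ay":0,"az":0,"grip":0.5}, 
{"dx":-0.78,"dy":0.14,"dz":-0.13,"ax":0,"ay":0,"az":0,"grip":0.5}, 
{"dx":-0.78,"dy":0.14,"dz":-0.14,"ax":0,"ay":0,"az":0,"grip":0.5}, 
{"dx":-0.79,"dy":0.14,"dz":-0.13,"ax":0,"ay":0,"az":0,"grip":0.5}, 
{"dx":-0.78,"dy":0.14,"dz":-0.14,"ax":0,"ay":0,"az":0,"grip":0.5}, 
{"dx":-0.78,"dy":0.14,"dz":-0.13,"ax":0,"ay":0,"az":0,"grip":0.5}, 
---
{"dx":0.02,"dy":0.17,"dz":0,"ax":0.11,"ay":0.09,"az":0.86,"grip":0.5}, 
{"dx":0.04,"dy":0.17,"dz":0,"ax":0.11,"ay":0.09,"az":0.86,"grip":0.5}, 
{"dx":0.05,"dy":0.16,"dz":-0.01,"ax":0.11,"ay":0.09,"az":0.86,"grip":0.5}, 
{"dx":0.07,"dy":0.15,"dz":0,"ax":0.11,"ay":0.09,"az":0.86,"grip":0.5}, 
{"dx":0.09,"dy":0.15,"dz":-0.01,"ax":0.11,"ay":0.09,"az":0.86,"grip":0.5}, 
{"dx":
[... 361 characters left out ...]
, 
---
{"dx":0.16,"dy":0.07,"dz":-0.01,"ax":0.11,"ay":0.09,"az":0.86,"grip":0.5}, 
{"dx":0.16,"dy":0.05,"dz":-0.01,"ax":0.11,"ay":0.09,"az":0.86,"grip":0.5}, 
{"dx":0.17,"dy":0.04,"dz":0,"ax":0.11,"ay":0.09,"az":0.86,"grip":0.5}, 
{"dx":0.17,"dy":0.01,"dz":0,"ax":0.11,"ay":0.09,"az":0.86,"grip":0.5}, 
{"dx":0.13,"dy":-0.19,"dz":0.5,"ax":0,"ay":0,"az":0,"grip":0.5}, 
{"dx":0.14,"dy":-0.18,"dz":0.51,"ax":0,"ay":0,"az":0,"grip":0.5}, 
{"dx":0.13,"dy":-0.19,"dz":0.5,"ax":0,"ay":0,"az":0,"grip":0.5}, 
{"dx":0.13,"dy":-0.18,"dz":0.51,"ax":0,"ay":0,"az":0,"grip":0.5}, 
{"dx":0.14,"dy":-0.19,"dz":0.5,"ax":0,"ay":0,"az":0,"grip":0.5}, 
{"dx":0.13,"dy":-0.18,"dz":0.51,"ax":0,"ay":0,"az":0,"grip":0.5},
```

Emit:
arm_command(increments=[{"dx": -0.78, "dy": 0.14, "dz": -0.13, "ax": 0, "ay": 0, "az": 0, "grip": 0.5}, {"dx": -0.78, "dy": 0.14, "dz": -0.13, "ax": 0, "ay": 0, "az": 0, "grip": 0.5}, {"dx": -0.78, "dy": 0.14, "dz": -0.13, "ax": 0, "ay": 0, "az": 0, "grip": 0.5}, {"dx": -0.78, "dy": 0.14, "dz": -0.13, "ax": 0, "ay": 0, "az": 0, "grip": 0.5}, {"dx": -0.78, "dy": 0.14, "dz": -0.13, "ax": 0, "ay": 0, "az": 0, "grip": 0.5}, {"dx": -0.78, "dy": 0.14, "dz": -0.13, "ax": 0, "ay": 0, "az": 0, "grip": 0.5}, {"dx": -0.78, "dy": 0.14, "dz": -0.13, "ax": 0, "ay": 0, "az": 0, "grip": 0.5}, {"dx": -0.78, "dy": 0.14, "dz": -0.13, "ax": 0, "ay": 0, "az": 0.3, "grip": 0.5}, {"dx": -0.7, "dy": 0.14, "dz": -0.13, "ax": 0, "ay": 0, "az": 0.5, "grip": 0.5}, {"dx": -0.3, "dy": 0.14, "dz": -0.13, "ax": 0, "ay": 0, "az": 0.8, "grip": 0.5}])

```text
clock: 28.65
ee_pos: [0.5488, -0.3303, 0.2687]
eef_rot: [0.0, 0.785, 0.62, -0.0]
ft_force: [0.6, 0.1, -0.3]
opening: 0.0459
```

```bash
python3 - <<'E'
from h import *
T=tilt(.22)
o,p,R=pose();print(wc(p))
r=trace('tin','top') if snap('top','t17.png') else 0
s=plan([(cw((.03,-.25,.27)),T,12,.5)])
E
```

```text
[-0.02870461 -0.23553276  0.26867415]
---
{"dx":0.01,"dy":0.2,"dz":0,"ax":0.13,"ay":0.1,"az":0.87,"grip":0.5}, 
{"dx":0.04,"dy":0.2,"dz":-0.01,"ax":0.13,"ay":0.1,"az":0.87,"grip":0.5}, 
{"dx":0.05,"dy":0.19,"dz":-0.01,"ax":0.13,"ay":0.1,"az":0.87,"grip":0.5}, 
{"dx":0.07,"dy":0.19,"dz":-0.01,"ax":0.13,"ay":0.1,"az":0.87,"grip":0.5}, 
{"dx":0.1,"dy":0.18,"dz":-0.01,"ax":0.13,"ay":0.1,"az":0.87,"grip":0.5}, 
{"dx":0.11,"dy":0.16,"dz":-0.02,"ax":0.13,"ay":0.1,"az":0.87,"grip":0.5}, 
{"dx":0.12,"dy":0.16,"dz":-0.01,"ax":0.13,"ay":0.1,"az":0.87,"grip":0.5}, 
{"dx":0.15,"dy":0.14,"dz":-0.02,"ax":0.13,"ay":0.1,"az":0.87,"grip":0.5}, 
{"dx":0.15,"dy":0.12,"dz":-0.01,"ax":0.13,"ay":0.1,"az":0.87,"grip":0.5}, 
{"dx":0.17,"dy":0.11,"dz":-0.02,"ax":0.13,"ay":0.1,"az":0.87,"grip":0.5}, 
---
{"dx":0.18,"dy":0.08,"dz":-0.01,"ax":0.13,"ay":0.1,"az":0.87,"grip":0.5}, 
{"dx":0.19,"dy":0.07,"dz":-0.02,"ax":0.13,"ay":0.1,"az":0.87,"grip":0.5},
```

View pics/t17.png

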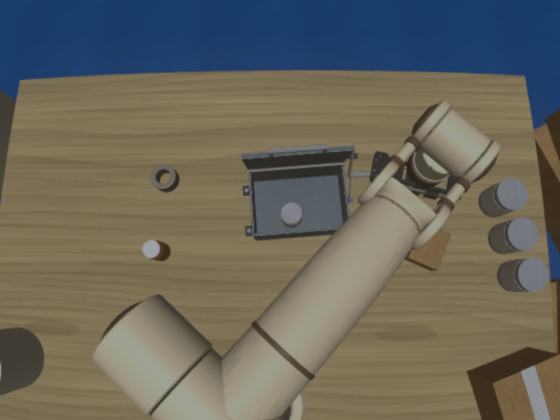

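Emit:
arm_command(increments=[{"dx": 0, "dy": 0.2, "dz": 0, "ax": 0.13, "ay": 0.1, "az": 0.87, "grip": 0.5}, {"dx": 0.04, "dy": 0.2, "dz": 0, "ax": 0.13, "ay": 0.1, "az": 0.87, "grip": 0.5}, {"dx": 0.05, "dy": 0.2, "dz": 0, "ax": 0.13, "ay": 0.1, "az": 0.87, "grip": 0.5}, {"dx": 0.07, "dy": 0.2, "dz": -0.02, "ax": 0.13, "ay": 0.1, "az": 0.87, "grip": 0.5}, {"dx": 0.1, "dy": 0.18, "dz": 0, "ax": 0.13, "ay": 0.1, "az": 0.87, "grip": 0.5}, {"dx": 0.1, "dy": 0.16, "dz": -0.02, "ax": 0.13, "ay": 0.1, "az": 0.87, "grip": 0.5}, {"dx": 0.12, "dy": 0.16, "dz": 0, "ax": 0.13, "ay": 0.1, "az": 0.87, "grip": 0.5}, {"dx": 0.15, "dy": 0.14, "dz": -0.02, "ax": 0.13, "ay": 0.1, "az": 0.87, "grip": 0.5}, {"dx": 0.15, "dy": 0.12, "dz": 0, "ax": 0.13, "ay": 0.1, "az": 0.87, "grip": 0.5}, {"dx": 0.17, "dy": 0.1, "dz": 0, "ax": 0.13, "ay": 0.1, "az": 0.87, "grip": 0.5}])

```text
clock: 29.58
ee_pos: [0.5987, -0.3365, 0.2678]
eef_rot: [-0.095, 0.985, 0.145, -0.001]
ft_force: [0.5, 0.3, -0.7]
opening: 0.0462
```

```bash
python3 - <<'E'
from h import *
T=tilt(.22);o,p,R=pose();print(wc(p),np.round((R.inv()*T).as_rotvec(),3))
pin=np.array([.0495,-.19,.1287]); zt=np.array([0,np.sin(.22),-np.cos(.22)])
pre=pin-.075*zt
s=plan([(cw((.045,-.25,.25)),T,3,.5),(cw(pre),None,6,.5)])
E
```

```text
[ 0.02049596 -0.2458186   0.26778326] [0.029 0.018 0.209]
---
{"dx":0.3,"dy":0.17,"dz":0.22,"ax":0.08,"ay":0.05,"az":0.58,"grip":0.5}, 
{"dx":0.31,"dy":0.14,"dz":0.22,"ax":0.08,"ay":0.05,"az":0.58,"grip":0.5}, 
{"dx":0.32,"dy":0.13,"dz":0.21,"ax":0.08,"ay":0.05,"az":0.58,"grip":0.5}, 
{"dx":0.03,"dy":-0.21,"dz":0.38,"ax":0,"ay":0,"az":0,"grip":0.5}, 
{"dx":0.03,"dy":-0.22,"dz":0.37,"ax":0,"ay":0,"az":0,"grip":0.5}, 
{"dx":0.03,"dy":-0.21,"dz":0.38,"ax":0,"ay":0,"az":0,"grip":0.5}, 
{"dx":0.03,"dy":-0.22,"dz":0.38,"ax":0,"ay":0,"az":0,"grip":0.5}, 
{"dx":0.03,"dy":-0.21,"dz":0.38,"ax":0,"ay":0,"az":0,"grip":0.5}, 
{"dx":0.03,"dy":-0.22,"dz":0.37,"ax":0,"ay":0,"az":0,"grip":0.5},
```

Emit:
arm_command(increments=[{"dx": 0.3, "dy": 0.17, "dz": 0.2, "ax": 0.06, "ay": 0.04, "az": 0.45, "grip": 0.5}, {"dx": 0.3, "dy": 0.14, "dz": 0.2, "ax": 0.06, "ay": 0.04, "az": 0.45, "grip": 0.5}, {"dx": 0.3, "dy": 0.13, "dz": 0.2, "ax": 0.06, "ay": 0.04, "az": 0.45, "grip": 0.5}, {"dx": 0.03, "dy": -0.2, "dz": 0.38, "ax": 0, "ay": 0, "az": 0, "grip": 0.5}, {"dx": 0.03, "dy": -0.2, "dz": 0.38, "ax": 0, "ay": 0, "az": 0, "grip": 0.5}, {"dx": 0.03, "dy": -0.2, "dz": 0.38, "ax": 0, "ay": 0, "az": 0, "grip": 0.5}, {"dx": 0.03, "dy": -0.2, "dz": 0.38, "ax": 0, "ay": 0, "az": 0, "grip": 0.5}, {"dx": 0.03, "dy": -0.2, "dz": 0.35, "ax": 0, "ay": 0, "az": 0, "grip": 0.5}, {"dx": 0, "dy": 0, "dz": 0, "ax": 0, "ay": 0, "az": 0, "grip": 0.5}, {"dx": 0, "dy": 0, "dz": 0, "ax": 0, "ay": 0, "az": 0, "grip": 0.5}])

```text
clock: 30.42
ee_pos: [0.6216, -0.3053, 0.2105]
eef_rot: [-0.105, 0.992, 0.065, -0.004]
ft_force: [0.2, 0.5, 0.9]
opening: 0.046
```

```bash
python3 - <<'E'
from h import *
T=tilt(.22);o,p,R=pose();print(o['clock'],wc(p),np.round((R.inv()*T).as_rotvec(),3),o['ft_force'])
pin=np.array([.0495,-.19,.1287]); zt=np.array([0,np.sin(.22),-np.cos(.22)])
zoom('scene','s18.png',180,60,340,220,390,390)
zoom('top','t18.png',320,130,440,250,390,390)
a,b=cv2.imread('pics/t18.png'),cv2.imread('pics/s18.png');cv2.imwrite('pics/z18.png',np.hstack([a,b]))
s=plan([(cw(pin-.04*zt),T,3,.5),(cw(pin+.005*zt),None,4,.5)])
E
```

```text
30.4167 [ 0.04590322 -0.21651061  0.21052328] [0.009 0.004 0.049] [0.22509793 0.52713901 0.89301206]
---
{"dx":0.05,"dy":-0.12,"dz":0.62,"ax":0.03,"ay":0.01,"az":0.13,"grip":0.5}, 
{"dx":0.05,"dy":-0.13,"dz":0.63,"ax":0.03,"ay":0.01,"az":0.13,"grip":0.5}, 
{"dx":0.05,"dy":-0.12,"dz":0.62,"ax":0.03,"ay":0.01,"az":0.13,"grip":0.5}, 
{"dx":0,"dy":0,"dz":0.45,"ax":0,"ay":0,"az":0,"grip":0.5}, 
{"dx":0,"dy":0,"dz":0.45,"ax":0,"ay":0,"az":0,"grip":0.5}, 
{"dx":0,"dy":0,"dz":0.45,"ax":0,"ay":0,"az":0,"grip":0.5}, 
{"dx":0,"dy":0,"dz":0.45,"ax":0,"ay":0,"az":0,"grip":0.5},
```

View pics/z18.png

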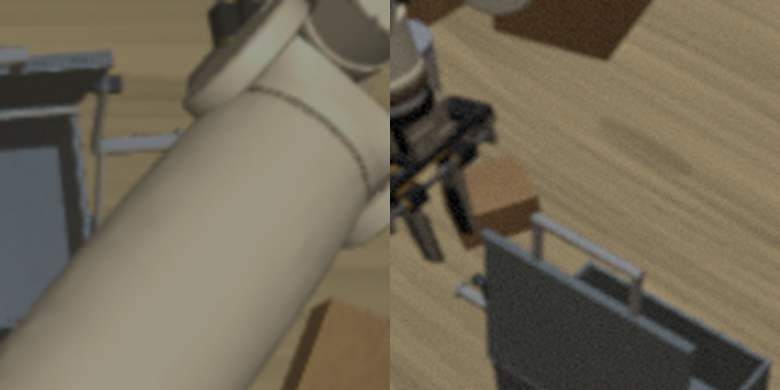

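Emit:
arm_command(increments=[{"dx": 0.05, "dy": -0.13, "dz": 0.6, "ax": 0.03, "ay": 0.01, "az": 0.13, "grip": 0.5}, {"dx": 0.05, "dy": -0.13, "dz": 0.6, "ax": 0.03, "ay": 0.01, "az": 0.13, "grip": 0.5}, {"dx": 0.05, "dy": -0.12, "dz": 0.6, "ax": 0.03, "ay": 0.01, "az": 0.13, "grip": 0.5}, {"dx": 0, "dy": 0, "dz": 0.45, "ax": 0, "ay": 0, "az": 0, "grip": 0.5}, {"dx": 0, "dy": 0, "dz": 0.4, "ax": 0, "ay": 0, "az": 0, "grip": 0.5}, {"dx": 0, "dy": 0, "dz": 0.4, "ax": 0, "ay": 0, "az": 0, "grip": 0.5}, {"dx": 0, "dy": 0, "dz": 0.4, "ax": 0, "ay": 0, "az": 0, "grip": 0.5}, {"dx": 0, "dy": 0, "dz": 0, "ax": 0, "ay": 0, "az": 0, "grip": 0.5}, {"dx": 0, "dy": 0, "dz": 0, "ax": 0, "ay": 0, "az": 0, "grip": 0.5}, {"dx": 0, "dy": 0, "dz": 0, "ax": 0, "ay": 0, "az": 0, "grip": 0.5}], squeeze=6)

```text
clock: 31.35
ee_pos: [0.6231, -0.2786, 0.1293]
eef_rot: [-0.11, 0.993, 0.041, -0.004]
ft_force: [0.6, 0.3, 0.5]
opening: 0.0458
```

```bash
python3 - <<'E'
from h import *
T=tilt(.22);o,p,R=pose();q=wc(p);z=R.as_matrix()[:,2];g=p-.005*z;print(o['clock'],q,'grasp',wc(g),np.round((R.inv()*T).as_rotvec(),3),o['ft_force'])
zoom('scene','s19.png',180,80,280,180,390,390)
zoom('top','t19.png',320,130,440,250,390,390)
a,b=cv2.imread('pics/t19.png'),cv2.imread('pics/s19.png');cv2.imwrite('pics/z19.png',np.hstack([a,b]))
E
```

```text
31.35 [ 0.04951383 -0.1900255   0.12932459] grasp [ 0.04950883 -0.19112018  0.13420328] [-0.001 -0.001  0.   ] [0.5965194  0.33812376 0.45199543]
```

View pics/z19.png

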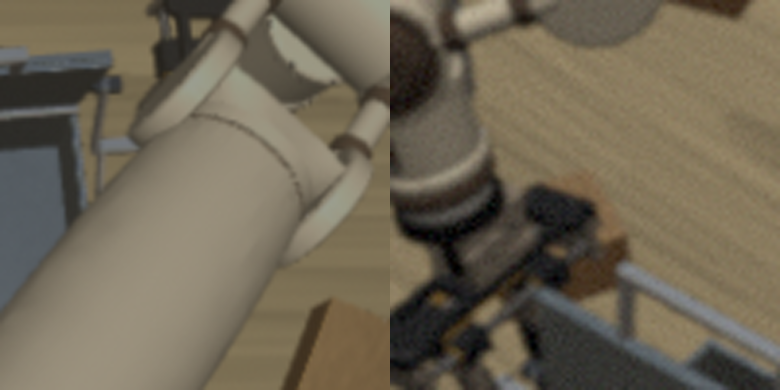

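Emit:
arm_command(increments=[{"dx": 0, "dy": 0, "dz": 0.12, "ax": 0, "ay": 0, "az": 0, "grip": 0.5}, {"dx": 0, "dy": 0, "dz": 0.1, "ax": 0, "ay": 0, "az": 0, "grip": 0.5}, {"dx": 0, "dy": 0, "dz": 0, "ax": 0, "ay": 0, "az": 0, "grip": 0.7}, {"dx": 0, "dy": 0, "dz": 0, "ax": 0, "ay": 0, "az": 0, "grip": 0.8}, {"dx": 0, "dy": 0, "dz": 0, "ax": 0, "ay": 0, "az": 0, "grip": 0.9}, {"dx": 0, "dy": 0, "dz": 0, "ax": 0, "ay": 0, "az": 0, "grip": 1}, {"dx": 0, "dy": 0, "dz": 0, "ax": 0, "ay": 0, "az": 0, "grip": 1}, {"dx": 0, "dy": 0, "dz": 0, "ax": 0, "ay": 0, "az": 0, "grip": 1}, {"dx": 0, "dy": 0, "dz": 0, "ax": 0, "ay": 0, "az": 0, "grip": 1}, {"dx": 0, "dy": 0, "dz": 0, "ax": 0, "ay": 0, "az": 0, "grip": 1}], squeeze=6)

```text
clock: 32.28
ee_pos: [0.6226, -0.277, 0.1233]
eef_rot: [-0.11, 0.993, 0.041, -0.005]
ft_force: [-1.8, -0.1, 0.6]
opening: 0.014
```

```bash
python3 - <<'E'
from h import *
o,p,R=pose();q=wc(p);z=R.as_matrix()[:,2];g=p-.005*z;print(o['clock'],q,'grasp',wc(g),o['ft_force'],o['ft_torque'],o['opening'])
E
```

```text
32.2833 [ 0.04912991 -0.18840627  0.12332727] grasp [ 0.04913024 -0.1895047   0.12820512] [-1.77175181 -0.14273592  0.62318944] [-0.21297612  0.21236674  0.07633939] 0.013965778113643326
```

```bash
cat >> h.py <<'E'
def circ(phs,c0=None):
    s,c=np.sin(.22),np.cos(.22);acc=np.zeros(3)
    for k,ph in enumerate(phs[1:]):
        a,b=np.radians(phs[0]),np.radians(ph)
        dx=.086*(np.cos(b)-np.cos(a));dz=.086*(np.sin(b)-np.sin(a))
        t=np.array([dx,-s*dz,-c*dz])/.025;r=np.round(t-acc,2);acc+=r
        if k%10==0:print('---')
        print('%.1f {"dx":%g,"dy":%g,"dz":%g,"ax":0,"ay":0,"az":0,"grip":1},'%(ph,*r))
def ps():
    o,p,R=pose();z=R.as_matrix()[:,2];g=wc(p-.005*z);f=o['ft_force'];c,s=np.cos(YAW),np.sin(YAW)
    d=g[[0,2]]-[-.0055,.0623];print(round(o['clock'],2),'grasp',np.round(g,4),'phi %.1f rad %.4f'%(np.degrees(np.arctan2(d[1],d[0])),np.hypot(*d)),'F',np.round([c*f[0]+s*f[1],-s*f[0]+c*f[1],f[2]],2),'op',round(o['opening'],4))
E
python3 - <<'E'
from h import *
ps()
circ(np.r_[50.8:76:11j])
# theta vs phi
for e in(.0075,):
  for ph in range(60,172,10):
    f=np.array([-.005,.055+e]);k=f+.086*np.array([np.cos(np.radians(ph)),np.sin(np.radians(ph))])
    try:
      th=brentq(lambda t:np.hypot(*(np.array([.09-.1*np.cos(t),.111+.1*np.sin(t)])-k))-.086,-.3,1.5);print(ph,round(th,3))
    except Exception as ex: print(ph,'x')
E
```

```text
32.28 grasp [ 0.0491 -0.1895  0.1282] phi 50.3 rad 0.0856 F [-1.78  0.    0.62] op 0.014
---
53.3 {"dx":-0.12,"dy":-0.02,"dz":-0.09,"ax":0,"ay":0,"az":0,"grip":1},
55.8 {"dx":-0.12,"dy":-0.02,"dz":-0.09,"ax":0,"ay":0,"az":0,"grip":1},
58.4 {"dx":-0.13,"dy":-0.02,"dz":-0.08,"ax":0,"ay":0,"az":0,"grip":1},
60.9 {"dx":-0.13,"dy":-0.01,"dz":-0.07,"ax":0,"ay":0,"az":0,"grip":1},
63.4 {"dx":-0.13,"dy":-0.02,"dz":-0.07,"ax":0,"ay":0,"az":0,"grip":1},
65.9 {"dx":-0.14,"dy":-0.01,"dz":-0.06,"ax":0,"ay":0,"az":0,"grip":1},
68.4 {"dx":-0.14,"dy":-0.02,"dz":-0.06,"ax":0,"ay":0,"az":0,"grip":1},
71.0 {"dx":-0.14,"dy":-0.01,"dz":-0.05,"ax":0,"ay":0,"az":0,"grip":1},
73.5 {"dx":-0.15,"dy":-0.01,"dz":-0.05,"ax":0,"ay":0,"az":0,"grip":1},
76.0 {"dx":-0.14,"dy":-0.01,"dz":-0.04,"ax":0,"ay":0,"az":0,"grip":1},
60 1.494
70 1.454
80 1.367
90 1.255
100 1.126
110 0.986
120 0.838
130 0.684
140 0.524
150 0.358
160 0.183
170 -0.013
```

Emit:
arm_command(increments=[{"dx": -0.06, "dy": -0.01, "dz": -0.05, "ax": 0, "ay": 0, "az": 0, "grip": 1}, {"dx": -0.06, "dy": -0.01, "dz": -0.05, "ax": 0, "ay": 0, "az": 0, "grip": 1}, {"dx": -0.06, "dy": -0.01, "dz": -0.05, "ax": 0, "ay": 0, "az": 0, "grip": 1}, {"dx": -0.06, "dy": -0.01, "dz": -0.04, "ax": 0, "ay": 0, "az": 0, "grip": 1}, {"dx": -0.06, "dy": -0.01, "dz": -0.04, "ax": 0, "ay": 0, "az": 0, "grip": 1}, {"dx": -0.07, "dy": -0.01, "dz": -0.04, "ax": 0, "ay": 0, "az": 0, "grip": 1}, {"dx": 0, "dy": 0, "dz": 0, "ax": 0, "ay": 0, "az": 0, "grip": 1}, {"dx": 0, "dy": 0, "dz": 0, "ax": 0, "ay": 0, "az": 0, "grip": 1}, {"dx": 0, "dy": 0, "dz": 0, "ax": 0, "ay": 0, "az": 0, "grip": 1}, {"dx": 0, "dy": 0, "dz": 0, "ax": 0, "ay": 0, "az": 0, "grip": 1}], squeeze=10)

```text
clock: 33.12
ee_pos: [0.6137, -0.2777, 0.1305]
eef_rot: [-0.11, 0.993, 0.041, -0.004]
ft_force: [1.9, 0.5, -0.2]
opening: 0.0134
```

```bash
python3 -c "
from h import *
ps()"
```

```text
33.12 grasp [ 0.0402 -0.1895  0.1353] phi 58.0 rad 0.0862 F [ 1.98  0.33 -0.18] op 0.0134
```

Emit:
arm_command(increments=[{"dx": -0.09, "dy": -0.01, "dz": -0.06, "ax": 0, "ay": 0, "az": 0, "grip": 1}, {"dx": -0.09, "dy": -0.01, "dz": -0.05, "ax": 0, "ay": 0, "az": 0, "grip": 1}, {"dx": -0.1, "dy": -0.01, "dz": -0.05, "ax": 0, "ay": 0, "az": 0, "grip": 1}, {"dx": -0.1, "dy": -0.01, "dz": -0.05, "ax": 0, "ay": 0, "az": 0, "grip": 1}, {"dx": -0.1, "dy": -0.01, "dz": -0.04, "ax": 0, "ay": 0, "az": 0, "grip": 1}, {"dx": -0.1, "dy": -0.01, "dz": -0.04, "ax": 0, "ay": 0, "az": 0, "grip": 1}, {"dx": -0.1, "dy": -0.01, "dz": -0.04, "ax": 0, "ay": 0, "az": 0, "grip": 1}, {"dx": -0.1, "dy": -0.01, "dz": -0.03, "ax": 0, "ay": 0, "az": 0, "grip": 1}, {"dx": 0, "dy": 0, "dz": 0, "ax": 0, "ay": 0, "az": 0, "grip": 1}, {"dx": 0, "dy": 0, "dz": 0, "ax": 0, "ay": 0, "az": 0, "grip": 1}], squeeze=12)

```text
clock: 33.95
ee_pos: [0.5939, -0.2794, 0.1398]
eef_rot: [-0.11, 0.993, 0.04, -0.004]
ft_force: [1.7, 1.7, 5.1]
opening: 0.0136
```

```bash
python3 -c "
from h import *
ps()
circ(np.r_[72:102:11j]);circ(np.r_[102:140:14j])"
```

```text
33.95 grasp [ 0.0204 -0.1896  0.1447] phi 72.6 rad 0.0864 F [1.78 1.54 5.11] op 0.0136
---
75.0 {"dx":-0.17,"dy":-0.01,"dz":-0.05,"ax":0,"ay":0,"az":0,"grip":1},
78.0 {"dx":-0.18,"dy":-0.01,"dz":-0.04,"ax":0,"ay":0,"az":0,"grip":1},
81.0 {"dx":-0.17,"dy":-0.01,"dz":-0.03,"ax":0,"ay":0,"az":0,"grip":1},
84.0 {"dx":-0.18,"dy":-0,"dz":-0.03,"ax":0,"ay":0,"az":0,"grip":1},
87.0 {"dx":-0.18,"dy":-0.01,"dz":-0.01,"ax":0,"ay":0,"az":0,"grip":1},
90.0 {"dx":-0.18,"dy":0,"dz":-0,"ax":0,"ay":0,"az":0,"grip":1},
93.0 {"dx":-0.18,"dy":0,"dz":0,"ax":0,"ay":0,"az":0,"grip":1},
96.0 {"dx":-0.18,"dy":0.01,"dz":0.01,"ax":0,"ay":0,"az":0,"grip":1},
99.0 {"dx":-0.18,"dy":0,"dz":0.03,"ax":0,"ay":0,"az":0,"grip":1},
102.0 {"dx":-0.18,"dy":0.01,"dz":0.03,"ax":0,"ay":0,"az":0,"grip":1},
---
104.9 {"dx":-0.17,"dy":0.01,"dz":0.04,"ax":0,"ay":0,"az":0,"grip":1},
107.8 {"dx":-0.17,"dy":0.01,"dz":0.05,"ax":0,"ay":0,"az":0,"grip":1},
110.8 {"dx":-0.16,"dy":0.01,"dz":0.05,"ax":0,"ay":0,"az":0,"grip":1},
113.7 {"dx":-0.17,"dy":0.02,"dz":0.07,"ax":0,"ay":0,"az":0,"grip":1},
116.6 {"dx":-0.16,"dy":0.01,"dz":0.07,"ax":0,"ay":0,"az":0,"grip":1},
119.5 {"dx":-0.15,"dy":0.02,"dz":0.08,"ax":0,"ay":0,"az":0,"grip":1},
122.5 {"dx":-0.15,"dy":0.02,"dz":0.09,"ax":0,"ay":0,"az":0,"grip":1},
125.4 {"dx":-0.15,"dy":0.02,"dz":0.1,"ax":0,"ay":0,"az":0,"grip":1},
128.3 {"dx":-0.14,"dy":0.03,"dz":0.1,"ax":0,"ay":0,"az":0,"grip":1},
131.2 {"dx":-0.13,"dy":0.02,"dz":0.11,"ax":0,"ay":0,"az":0,"grip":1},
---
134.2 {"dx":-0.13,"dy":0.03,"dz":0.12,"ax":0,"ay":0,"az":0,"grip":1},
137.1 {"dx":-0.12,"dy":0.02,"dz":0.12,"ax":0,"ay":0,"az":0,"grip":1},
140.0 {"dx":-0.12,"dy":0.03,"dz":0.13,"ax":0,"ay":0,"az":0,"grip":1},
```

Emit:
arm_command(increments=[{"dx": -0.17, "dy": -0.01, "dz": -0.06, "ax": 0, "ay": 0, "az": 0, "grip": 1}, {"dx": -0.18, "dy": -0.01, "dz": -0.05, "ax": 0, "ay": 0, "az": 0, "grip": 1}, {"dx": -0.17, "dy": -0.01, "dz": -0.03, "ax": 0, "ay": 0, "az": 0, "grip": 1}, {"dx": -0.18, "dy": 0, "dz": -0.03, "ax": 0, "ay": 0, "az": 0, "grip": 1}, {"dx": -0.18, "dy": 0, "dz": -0.01, "ax": 0, "ay": 0, "az": 0, "grip": 1}, {"dx": -0.18, "dy": 0, "dz": 0, "ax": 0, "ay": 0, "az": 0, "grip": 1}, {"dx": -0.18, "dy": 0, "dz": 0, "ax": 0, "ay": 0, "az": 0, "grip": 1}, {"dx": -0.18, "dy": 0.01, "dz": 0.01, "ax": 0, "ay": 0, "az": 0, "grip": 1}, {"dx": -0.18, "dy": 0, "dz": 0.03, "ax": 0, "ay": 0, "az": 0, "grip": 1}, {"dx": -0.18, "dy": 0.01, "dz": 0.03, "ax": 0, "ay": 0, "az": 0, "grip": 1}], squeeze=14)

```text
clock: 34.78
ee_pos: [0.5487, -0.2832, 0.1416]
eef_rot: [-0.111, 0.993, 0.04, -0.005]
ft_force: [-1.3, 0.6, -1.6]
opening: 0.0136
```

```bash
python3 -c "
from h import *
ps()
zoom('scene','s20.png',150,60,350,260,390,390)
zoom('top','t20.png',220,110,440,330,390,390)
a,b=cv2.imread('pics/t20.png'),cv2.imread('pics/s20.png');cv2.imwrite('pics/z20.png',np.hstack([a,b]))
"
```

```text
34.78 grasp [-0.025  -0.1897  0.1465] phi 103.0 rad 0.0864 F [-1.27  0.68 -1.59] op 0.0136
```

View pics/z20.png

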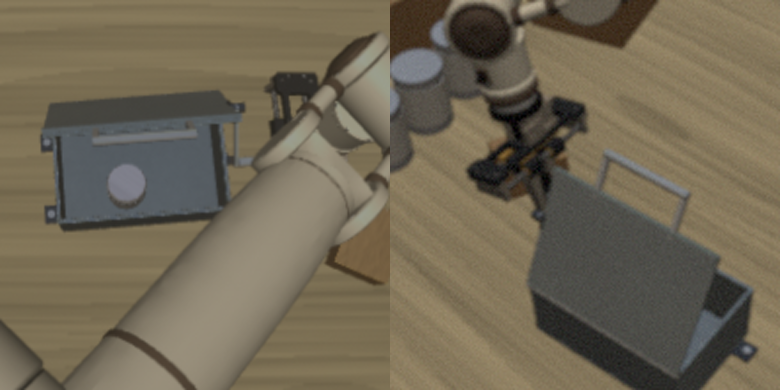

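Emit:
arm_command(increments=[{"dx": -0.17, "dy": 0.01, "dz": 0.04, "ax": 0, "ay": 0, "az": 0, "grip": 1}, {"dx": -0.17, "dy": 0.01, "dz": 0.05, "ax": 0, "ay": 0, "az": 0, "grip": 1}, {"dx": -0.16, "dy": 0.01, "dz": 0.05, "ax": 0, "ay": 0, "az": 0, "grip": 1}, {"dx": -0.17, "dy": 0.02, "dz": 0.07, "ax": 0, "ay": 0, "az": 0, "grip": 1}, {"dx": -0.16, "dy": 0.01, "dz": 0.07, "ax": 0, "ay": 0, "az": 0, "grip": 1}, {"dx": -0.15, "dy": 0.02, "dz": 0.08, "ax": 0, "ay": 0, "az": 0, "grip": 1}, {"dx": -0.15, "dy": 0.02, "dz": 0.09, "ax": 0, "ay": 0, "az": 0, "grip": 1}, {"dx": -0.15, "dy": 0.02, "dz": 0.1, "ax": 0, "ay": 0, "az": 0, "grip": 1}, {"dx": -0.14, "dy": 0.03, "dz": 0.1, "ax": 0, "ay": 0, "az": 0, "grip": 1}, {"dx": -0.13, "dy": 0.02, "dz": 0.11, "ax": 0, "ay": 0, "az": 0, "grip": 1}], squeeze=18)

```text
clock: 35.72
ee_pos: [0.5103, -0.2864, 0.122]
eef_rot: [-0.111, 0.993, 0.04, -0.005]
ft_force: [-3.2, 1.0, -3.2]
opening: 0.0131
```

```bash
python3 -c "
from h import *
ps()
circ(np.r_[132:160:11j])
circ(np.r_[160:169:7j])
"
```

```text
35.72 grasp [-0.0635 -0.1898  0.1269] phi 131.9 rad 0.0869 F [-3.13  1.28 -3.18] op 0.0131
---
134.8 {"dx":-0.12,"dy":0.03,"dz":0.11,"ax":0,"ay":0,"az":0,"grip":1},
137.6 {"dx":-0.12,"dy":0.02,"dz":0.12,"ax":0,"ay":0,"az":0,"grip":1},
140.4 {"dx":-0.11,"dy":0.03,"dz":0.12,"ax":0,"ay":0,"az":0,"grip":1},
143.2 {"dx":-0.1,"dy":0.03,"dz":0.13,"ax":0,"ay":0,"az":0,"grip":1},
146.0 {"dx":-0.1,"dy":0.03,"dz":0.14,"ax":0,"ay":0,"az":0,"grip":1},
148.8 {"dx":-0.09,"dy":0.03,"dz":0.14,"ax":0,"ay":0,"az":0,"grip":1},
151.6 {"dx":-0.08,"dy":0.03,"dz":0.14,"ax":0,"ay":0,"az":0,"grip":1},
154.4 {"dx":-0.08,"dy":0.03,"dz":0.14,"ax":0,"ay":0,"az":0,"grip":1},
157.2 {"dx":-0.07,"dy":0.04,"dz":0.15,"ax":0,"ay":0,"az":0,"grip":1},
160.0 {"dx":-0.06,"dy":0.03,"dz":0.16,"ax":0,"ay":0,"az":0,"grip":1},
---
161.5 {"dx":-0.03,"dy":0.02,"dz":0.08,"ax":0,"ay":0,"az":0,"grip":1},
163.0 {"dx":-0.03,"dy":0.02,"dz":0.09,"ax":0,"ay":0,"az":0,"grip":1},
164.5 {"dx":-0.02,"dy":0.02,"dz":0.08,"ax":0,"ay":0,"az":0,"grip":1},
166.0 {"dx":-0.03,"dy":0.02,"dz":0.09,"ax":0,"ay":0,"az":0,"grip":1},
167.5 {"dx":-0.02,"dy":0.01,"dz":0.08,"ax":0,"ay":0,"az":0,"grip":1},
169.0 {"dx":-0.01,"dy":0.02,"dz":0.09,"ax":0,"ay":0,"az":0,"grip":1},
```

Emit:
arm_command(increments=[{"dx": -0.11, "dy": 0.03, "dz": 0.11, "ax": 0, "ay": 0, "az": 0, "grip": 1}, {"dx": -0.11, "dy": 0.02, "dz": 0.12, "ax": 0, "ay": 0, "az": 0, "grip": 1}, {"dx": -0.1, "dy": 0.03, "dz": 0.12, "ax": 0, "ay": 0, "az": 0, "grip": 1}, {"dx": -0.1, "dy": 0.03, "dz": 0.13, "ax": 0, "ay": 0, "az": 0, "grip": 1}, {"dx": -0.1, "dy": 0.03, "dz": 0.14, "ax": 0, "ay": 0, "az": 0, "grip": 1}, {"dx": -0.09, "dy": 0.03, "dz": 0.14, "ax": 0, "ay": 0, "az": 0, "grip": 1}, {"dx": -0.08, "dy": 0.03, "dz": 0.14, "ax": 0, "ay": 0, "az": 0, "grip": 1}, {"dx": -0.08, "dy": 0.03, "dz": 0.14, "ax": 0, "ay": 0, "az": 0, "grip": 1}, {"dx": -0.07, "dy": 0.04, "dz": 0.15, "ax": 0, "ay": 0, "az": 0, "grip": 1}, {"dx": -0.05, "dy": 0.03, "dz": 0.14, "ax": 0, "ay": 0, "az": 0, "grip": 1}], squeeze=18)

```text
clock: 36.55
ee_pos: [0.4877, -0.2883, 0.0874]
eef_rot: [-0.111, 0.993, 0.041, -0.006]
ft_force: [-6.6, 0.2, -5.7]
opening: 0.0135
```

```bash
python3 -c "
from h import *
ps()
zoom('scene','s21.png',150,60,350,260,390,390)
zoom('top','t21.png',220,110,440,330,390,390)
a,b=cv2.imread('pics/t21.png'),cv2.imread('pics/s21.png');cv2.imwrite('pics/z21.png',np.hstack([a,b]))
"
```

```text
36.55 grasp [-0.0862 -0.1898  0.0923] phi 159.6 rad 0.0861 F [-6.61  0.79 -5.7 ] op 0.0135
```

View pics/z21.png

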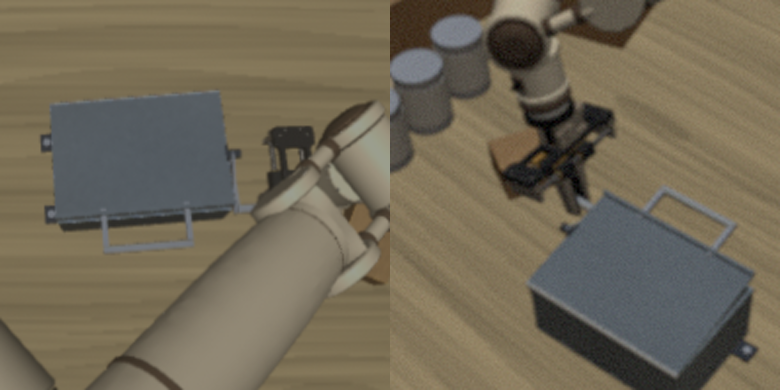

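Emit:
arm_command(increments=[{"dx": -0.03, "dy": 0.02, "dz": 0.08, "ax": 0, "ay": 0, "az": 0, "grip": 1}, {"dx": -0.03, "dy": 0.02, "dz": 0.08, "ax": 0, "ay": 0, "az": 0, "grip": 1}, {"dx": -0.02, "dy": 0.02, "dz": 0.08, "ax": 0, "ay": 0, "az": 0, "grip": 1}, {"dx": -0.02, "dy": 0.02, "dz": 0.08, "ax": 0, "ay": 0, "az": 0, "grip": 1}, {"dx": -0.02, "dy": 0.01, "dz": 0.08, "ax": 0, "ay": 0, "az": 0, "grip": 1}, {"dx": 0, "dy": 0, "dz": 0, "ax": 0, "ay": 0, "az": 0, "grip": 1}, {"dx": 0, "dy": 0, "dz": 0, "ax": 0, "ay": 0, "az": 0, "grip": 1}, {"dx": 0, "dy": 0, "dz": 0, "ax": 0, "ay": 0, "az": 0, "grip": 1}, {"dx": 0, "dy": 0, "dz": 0, "ax": 0, "ay": 0, "az": 0, "grip": 1}, {"dx": 0, "dy": 0, "dz": 0, "ax": 0, "ay": 0, "az": 0, "grip": 1}], squeeze=18)

```text
clock: 37.48
ee_pos: [0.4844, -0.2884, 0.077]
eef_rot: [-0.111, 0.993, 0.041, -0.006]
ft_force: [-6.4, 0.1, -6.4]
opening: 0.0134
```

```bash
python3 -c "
from h import *
ps()"
```

```text
37.48 grasp [-0.0895 -0.1897  0.0819] phi 166.9 rad 0.0862 F [-6.4   0.6  -6.39] op 0.0134
```

Emit:
arm_command(increments=[{"dx": 0, "dy": 0, "dz": 0.03, "ax": 0, "ay": 0, "az": 0, "grip": 1}, {"dx": 0, "dy": 0.01, "dz": 0.03, "ax": 0, "ay": 0, "az": 0, "grip": 1}, {"dx": 0, "dy": 0, "dz": 0.03, "ax": 0, "ay": 0, "az": 0, "grip": 1}, {"dx": 0, "dy": 0.01, "dz": 0.02, "ax": 0, "ay": 0, "az": 0, "grip": 1}, {"dx": 0, "dy": 0, "dz": 0, "ax": 0, "ay": 0, "az": 0, "grip": 1}, {"dx": 0, "dy": 0, "dz": 0, "ax": 0, "ay": 0, "az": 0, "grip": 1}, {"dx": 0, "dy": 0, "dz": 0, "ax": 0, "ay": 0, "az": 0, "grip": 1}, {"dx": 0, "dy": 0, "dz": 0, "ax": 0, "ay": 0, "az": 0, "grip": 1}, {"dx": 0, "dy": 0, "dz": 0, "ax": 0, "ay": 0, "az": 0, "grip": 1}, {"dx": 0, "dy": 0, "dz": 0, "ax": 0, "ay": 0, "az": 0, "grip": 1}])

```text
clock: 38.32
ee_pos: [0.4846, -0.2884, 0.0754]
eef_rot: [-0.111, 0.993, 0.041, -0.006]
ft_force: [-9.7, 1.7, 0.2]
opening: 0.0135
```

```bash
python3 -c "
from h import *
ps()
zoom('scene','s22.png',180,120,350,290,500,500)"
```

```text
38.32 grasp [-0.0893 -0.1896  0.0802] phi 167.9 rad 0.0857 F [-9.54  2.44  0.16] op 0.0135
```

View pics/s22.png

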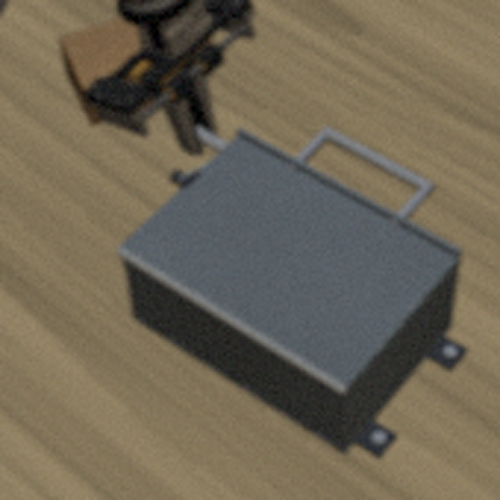

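Emit:
arm_command(increments=[{"dx": 0, "dy": 0, "dz": 0, "ax": 0, "ay": 0, "az": 0, "grip": 0.8}, {"dx": 0, "dy": 0, "dz": 0, "ax": 0, "ay": 0, "az": 0, "grip": 0.7}, {"dx": 0, "dy": 0, "dz": 0, "ax": 0, "ay": 0, "az": 0, "grip": 0.6}, {"dx": 0, "dy": 0, "dz": 0, "ax": 0, "ay": 0, "az": 0, "grip": 0.5}, {"dx": 0, "dy": 0, "dz": 0, "ax": 0, "ay": 0, "az": 0, "grip": 0.5}, {"dx": 0, "dy": 0, "dz": -0.3, "ax": 0, "ay": 0, "az": 0, "grip": 0.5}, {"dx": 0, "dy": 0, "dz": -0.6, "ax": 0, "ay": 0, "az": 0, "grip": 0.5}, {"dx": 0, "dy": 0, "dz": -0.8, "ax": 0, "ay": 0, "az": 0, "grip": 0.5}, {"dx": 0, "dy": 0, "dz": -0.9, "ax": 0, "ay": 0, "az": 0, "grip": 0.5}, {"dx": 0, "dy": 0, "dz": -0.9, "ax": 0, "ay": 0, "az": 0, "grip": 0.5}])

```text
clock: 39.2
ee_pos: [0.4876, -0.3077, 0.1623]
eef_rot: [-0.11, 0.993, 0.041, -0.004]
ft_force: [0.2, -0.3, 1.0]
opening: 0.0459
```

Emit:
arm_command(increments=[{"dx": 0, "dy": 0, "dz": -0.9, "ax": 0, "ay": 0, "az": 0, "grip": 0.5}, {"dx": 0, "dy": 0, "dz": -0.9, "ax": 0, "ay": 0, "az": 0, "grip": 0.5}, {"dx": 0, "dy": 0, "dz": -0.9, "ax": 0, "ay": 0, "az": 0, "grip": 0.5}, {"dx": 0, "dy": 0, "dz": -0.6, "ax": 0, "ay": 0, "az": 0, "grip": 0.5}, {"dx": 0, "dy": 0, "dz": 0, "ax": 0, "ay": 0, "az": 0, "grip": 0.5}, {"dx": 0, "dy": 0, "dz": 0, "ax": 0, "ay": 0, "az": 0, "grip": 0.5}, {"dx": 0, "dy": 0, "dz": 0, "ax": 0, "ay": 0, "az": 0, "grip": 0.5}, {"dx": 0, "dy": 0, "dz": 0, "ax": 0, "ay": 0, "az": 0, "grip": 0.5}, {"dx": 0, "dy": 0, "dz": 0, "ax": 0, "ay": 0, "az": 0, "grip": 0.5}, {"dx": 0, "dy": 0, "dz": 0, "ax": 0, "ay": 0, "az": 0, "grip": 0.5}])

```text
clock: 40.03
ee_pos: [0.4886, -0.3251, 0.2403]
eef_rot: [-0.111, 0.993, 0.041, -0.005]
ft_force: [-0.2, 0.3, 0.5]
opening: 0.0462
```

```bash
python3 -c "
from h import *
o,p,R=pose();print(o['clock'],p,o['ft_force'],o['qvel'])
a=snap('scene','s23.png');b=snap('top','t23.png')
# compare lid against start pictures (closed)
f=cv2.imread('pics/s0.png').astype(int);g=cv2.imread('pics/s23.png').astype(int);d=abs(cv2.GaussianBlur(f.astype(np.float32),(0,0),1.5)-cv2.GaussianBlur(g.astype(np.float32),(0,0),1.5)).max(2)
cv2.imwrite('pics/d23.png',np.clip(d*4,0,255).astype(np.uint8)[60:360,150:450])
x=cv2.imread('pics/s23.png')[100:300,180:380];cv2.imwrite('pics/z23.png',np.hstack([cv2.resize(x,(390,390)),cv2.cvtColor(cv2.resize(cv2.imread('pics/d23.png',0),(390,390)),8)]))
"
```

```text
40.0333 [ 0.48862071 -0.32509238  0.24034534] [-0.20679424  0.30006352  0.48847168] [-0.00113591 -0.00342159 -0.00768682 -0.00063735  0.0002732  -0.00080407]
```

View pics/z23.png

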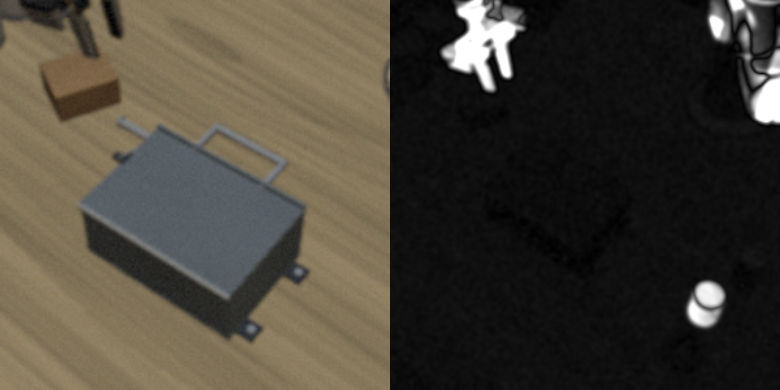

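View pics/t23.png

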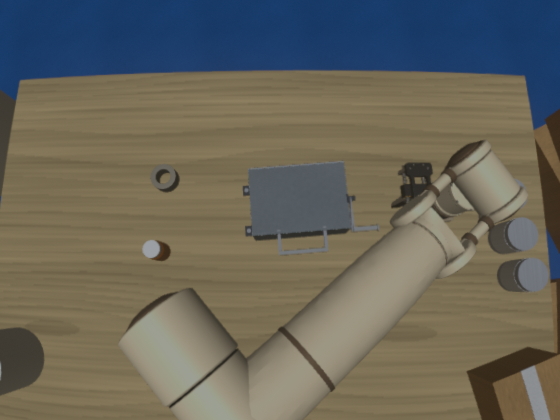

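The difference picture shows only the tin's old place and the arm. The lid and brace look the same as at the start (lid bar at about (302,252), pin at (365,229) in the top view). The jar, tape roll and carton have not moved, so I am handing in.

```bash
python3 -c "
from h import *
print(ctrl.hand_in()); print(ctrl.observe()['clock'])"
```

```text
the job is handed in; nothing more can be done
None
the job is handed in; nothing more can be done
```

I stowed the tin in the chest, folded the brace, closed the lid, and handed the job in at about 40 s. No verdict was reported.

- **Opening:** I raised the lid by its bar. The brace pulled taut at about 1.49 rad, and bar force square to the lid stayed under 2 N wherever I read it. The knee tipped to its stop, and the lid stood at about 1.44 rad by itself once I let go.
- **Tin:** I set the tin down at about x' −0.035, y' +0.02 m in the chest's frame. It pressed on the floor with about 16 N for a moment before I released it. Later top views showed it upright inside, up to the lid being partly lowered.
- **Closing:** I carried the pin over the foot and down on its 86 mm circle, with under 10 N on the tool. The lid's weight came off the tool as it reached the rim, and I then let go and backed away.

**Last checks:** The final scene picture differs from the first only at the arm and the tin's old place. The lid, bar and brace look exactly as they did when closed. The jar, tape roll and carton are where they were, and nothing is touching the robot.

**Not checked directly:** I could not see clamp slip, though the forces stayed well below the slip limit at every reading. I also could not see the tin once the lid had closed.

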